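Change the specimens on the sloping light desk

ROBOT

A 6-joint arm with a two-finger parallel gripper is mounted at the origin on the work surface. World frame = base frame: x ahead of the robot, y to its left, z up, the work surface at z = 0. Lengths are in m, angles in degrees, forces in N, time in s.
With the tool pointing down it reaches from about 0.4 to 0.825 m from the base axis. Payload 7 kg.
Tool frame: the origin (TCP) lies between the finger pads; the fingertips stand 14 mm ahead of it and the grasp point (between the pads) lies 5 mm behind it (r.tips_ahead is the distance from the TCP to the fingertips, in m); z points along the fingers, y is the direction in which the jaws open and shut (so a half turn about z gives the same grasp; the last joint's range is limited). The gripper opens to 88 mm and grips with 3 to 60 N. Pads are 19 mm wide; open, the fingers measure 130 mm over their backs; the gripper's body (78 mm by 193 mm) begins 47 mm behind the grasp point.
Start: joints at [-56.087, 20.546, 0.682, 0, -70.136, -16.507], TCP at [0.202, -0.644, 0.241] pointing down, gripper open.
Joint ranges: [-176.03, 176.03], [-82.01, 121.73], [-58.28, 71.71], [-173.87, 95.51], [-174.79, -0.11], [-173.66, 173.66]. Speed limits (degrees/s): [136.94, 136.94, 172.46, 180, 180, 180].

INTERFACE

Orientations are given as [roll, pitch, yaw] about the fixed x, y, z axes, in that order (R = Rz(yaw) Ry(pitch) Rx(roll)).
In Python, from plant import r gives the robot as it stands.
- The arm moves only by the tool apply_moves, never from a script. Its arguments are lists of equal length, an entry for each row: "slide": the shift along the tool's x, y, z as a fraction of full scale, a list of three; "turn": the turn, a rotation vector about the tool's x, y, z as a fraction of full scale, a list of three; "jaw": the closure, from 0 (fully open) to 1 (shut). In form: {"slide": [[dx, dy, dz], ...], "turn": [[wx, wy, wz], ...], "jaw": [jaw, ...]}. A call has 1 to 8 rows; each row shifts and turns the commanded pose from where the row before left it, along the tool's axes as they then stand; what a row does not reach is not made up. Full scale, the value 1, is 0.1 m for a shift and 1.5 rad for a turn. A row lasts 1/10 s, in which the tool goes at most 50 mm and 8.59 degrees, less where a joint would pass 70% of its speed; a pose out of reach is approached as far as the arm can. A call with a number of a shift or a turn outside -1 to 1 is refused whole. A call with a gripper value outside its range is refused whole. The fingers move at their own pace and stop on an object; "newtons" is the grip in N (left out, the last holds). Time passes only in rows, so rows that do not move let the fingers close. It gives the time, the measured TCP pose, the force and the opening at its end, in the units of the state.
- r.get_state(): the state, without advancing time (a new reading comes with each control period).
- r.capture(name): name is "side" or "top" or "wrist"; returns a dict with "pixels" (480x640x3 uint8, blue, green, red), "depth" (480x640 float32, m along the optical axis (not along the pixel's ray), 0 where there is no reading), "fx", "fy", "cx", "cy" (pixels), "dist_coeffs" ([k1, k2, p1, p2, k3] as OpenCV has them; the pictures are not rectified), "rvec" (rotation vector, rad) and "tvec" (3), from world to camera coordinates, as OpenCV has them. Camera axes: x right, y down, z forward; pixel columns grow to the right and rows downward; lengths in m; the calibration is good to about 2 mm. A picture is of the moment at which its call begins.
- r.close_job(): hands the job in, once; it reports no verdict.
The state is a dict: "time_s": time; "joints": joint angles; "qd": joint speeds; "joint_torque": joint torques, N m; "tcp_pos": TCP position; "eef_rot": TCP orientation; "contact_force": force on the tool from outside, world axes, zero at the start; "moment": the same for the moment, N m; "gripper_width": finger opening in m.
Only numpy, scipy, OpenCV 4.12 (cv2) and the standard library are available. Lean on these libraries where they do the work, as an engineer would, in place of code of your own. Each camera call takes 0.05 s, during which the arm holds its last target.

TASK

Set the light desk up for the next class: take down every round resin disc that hangs on it and lay it flat, front up, in the wooden tray; hang every rectangular specimen block from the bench on a stud of the desk (any stud, one each), the wide opening of its hanger pressed over the stud's head and the block slid straight down the slope until fully home, and set the dimmer lever to half, standing straight up at the middle tick. Leave the beaker, the amber bottle and the Petri dish where they are.

Things in the scene. Friction and masses are not known exactly. Their poses are not given: they have to be found in the camera images.
- desk: Fixed sloping light desk, cream wedge 320 mm wide (y), 200 deep (x); its opal face rises at 30 degrees from the edge nearest the robot (35 mm high) to the far edge (150 mm high); up the slope is x cos30 + z sin30 of this frame, the outward normal is -x sin30 + z cos30. Origin on the bench, mid-wedge. Turned by up to 0.12 rad. At its -y end an 80 mm wide, 62 mm high grey pod carries the dimmer.
- stud1 (a point): Foot of headed stud 1 on the desk's face (left to right seen from the robot: 1 left, 2 middle, 3 right; 100 mm apart). Stud along the face's normal: neck 6 mm thick, 6.5 mm long, then a head 15 mm across and 5 mm thick with a bevelled top (11.5 mm in all). Axes as the desk's (not tilted).
- stud2 (a point): Foot of headed stud 2 on the desk's face (left to right seen from the robot: 1 left, 2 middle, 3 right; 100 mm apart). Stud along the face's normal: neck 6 mm thick, 6.5 mm long, then a head 15 mm across and 5 mm thick with a bevelled top (11.5 mm in all). Axes as the desk's (not tilted).
- stud3 (a point): Foot of headed stud 3 on the desk's face (left to right seen from the robot: 1 left, 2 middle, 3 right; 100 mm apart). Stud along the face's normal: neck 6 mm thick, 6.5 mm long, then a head 15 mm across and 5 mm thick with a bevelled top (11.5 mm in all). Axes as the desk's (not tilted).
- block1_centre (a point): Centre of a loose RECTANGULAR clear-resin block (0.11 kg), at first on the bench: 64 mm long (x), 46 mm wide (y), 24 mm thick (z; front = +z, back 12 mm below this centre); On its +x end, flush with the back, a 37 mm wide, 4 mm thick metal hanger: 21 mm square opening (its centre 45.5 mm from this point along +x) leading outwards into a 10 mm slot; hanger ends at 74.5 mm. May be absent.
- block1_seat (a point): The same block: point in the plane of its back face where the stud's axis stands when the block hangs home, the slot's closed end (63.5 mm from the block's centre along +x, 18 mm beyond the opening's centre). Axes as the block's.
- block2_centre (a point): Centre of a loose RECTANGULAR clear-resin block (0.11 kg), at first on the bench: 64 mm long (x), 46 mm wide (y), 24 mm thick (z; front = +z, back 12 mm below this centre); On its +x end, flush with the back, a 37 mm wide, 4 mm thick metal hanger: 21 mm square opening (its centre 45.5 mm from this point along +x) leading outwards into a 10 mm slot; hanger ends at 74.5 mm. May be absent.
- block2_seat (a point): The same block: point in the plane of its back face where the stud's axis stands when the block hangs home, the slot's closed end (63.5 mm from the block's centre along +x, 18 mm beyond the opening's centre). Axes as the block's.
- block3_centre (a point): Centre of a loose RECTANGULAR clear-resin block (0.11 kg), at first on the bench: 64 mm long (x), 46 mm wide (y), 24 mm thick (z; front = +z, back 12 mm below this centre); On its +x end, flush with the back, a 37 mm wide, 4 mm thick metal hanger: 21 mm square opening (its centre 45.5 mm from this point along +x) leading outwards into a 10 mm slot; hanger ends at 74.5 mm. May be absent.
- block3_seat (a point): The same block: point in the plane of its back face where the stud's axis stands when the block hangs home, the slot's closed end (63.5 mm from the block's centre along +x, 18 mm beyond the opening's centre). Axes as the block's.
- disc1_centre (a point): Centre of a loose ROUND clear-resin disc (0.08 kg), hung on a stud at first: 52 mm across, 24 mm thick (z; front = +z, back 12 mm below this centre); On its +x end, flush with the back, a 37 mm wide, 4 mm thick metal hanger: 21 mm square opening (its centre 39.5 mm from this point along +x) leading outwards into a 10 mm slot; hanger ends at 68.5 mm. Slot's closed end (hung: on the stud) at 57.5 mm. May be absent.
- disc2_centre (a point): Centre of a loose ROUND clear-resin disc (0.08 kg), hung on a stud at first: 52 mm across, 24 mm thick (z; front = +z, back 12 mm below this centre); On its +x end, flush with the back, a 37 mm wide, 4 mm thick metal hanger: 21 mm square opening (its centre 39.5 mm from this point along +x) leading outwards into a 10 mm slot; hanger ends at 68.5 mm. Slot's closed end (hung: on the stud) at 57.5 mm. May be absent.
- disc3_centre (a point): Centre of a loose ROUND clear-resin disc (0.08 kg), hung on a stud at first: 52 mm across, 24 mm thick (z; front = +z, back 12 mm below this centre); On its +x end, flush with the back, a 37 mm wide, 4 mm thick metal hanger: 21 mm square opening (its centre 39.5 mm from this point along +x) leading outwards into a 10 mm slot; hanger ends at 68.5 mm. Slot's closed end (hung: on the stud) at 57.5 mm. May be absent.
- tray: Fixed open wooden storage tray with a cork floor, 320 (x) by 140 (y) mm, walls 5 mm thick, 26 mm high; inside 310 by 130 mm, floor 5 to 6 mm above the bench. Origin under its middle on the bench.
- dimmer (a joint): Dimmer lever on the pod: 0 = off, leaning 0.6 rad towards the robot side (desk -x); 0.6 = half brightness, standing straight up at the long middle tick; 1.2 = full, leaning away. It stays where it is left; about 1.5 N at the grip moves it.
- dimmer_grip (a point): Centre of the lever's black round grip (16 mm thick, 34 mm long along the lever), 77 mm from the pivot.
- dimmer_pivot (a point): Pivot of the lever (axis along the desk's y), 58 mm above the bench. Axes as the desk's.
- beaker: Bystander: loose glass beaker, 70 mm across, 90 mm high; origin under its middle.
- dropper: Bystander: small loose amber bottle, 36 mm across, 85 mm high; origin under its middle.
- petri: Bystander: loose closed glass Petri dish, 94 mm across, 16 mm high; origin under its middle.
Things that resemble listed ones, but are neither listed nor needed, are in the scene too. What is shaped like the part that bears disc1_centre but blue or pink is not meant.

How it is judged:
By the outcome, as a careful person would: the job done as asked, in the order asked, and still so for the second after the job is handed in, with the robot touching nothing.
Of block1, block2, block3 only 2 to 3 are there at a start; the rules pass over those that are not, and their reading is None.
Of disc1, disc2, disc3 only 2 to 3 are there at a start; the rules pass over those that are not, and their reading is None.
At some moment in a run one of block1, block2, block3 may be knocked a few centimetres aside while the robot is not near it.
Once in a run the grip may slacken for a moment while it holds something.
It also fails if it takes over 210 s, if anything falls off the work surface, if the arm or the gripper's body presses on something with over 40 N, if the wrist force passes 120 N, or if a joint passes its speed limit or range.

## Working session

There is one attempt and no reset: what is moved stays moved. The work goes in short steps, Python scripts to look and compute and a tool call to move; the robot and the scene stay as the last step left them, time stands still between calls to the robot, and variables do not carry over. Pictures are saved under pics/ and viewed, and the job is handed in when it is done.

Besides the shell and the picture viewer there is one more tool, called after ">>>" as name(argument=value, ...) on one line, values as JSON. apply_moves: Moves the arm, as the interface text tells. Shift numbers are shares of 0.1 m and turn numbers shares of 1.5 rad, none past 1 either way. Its arguments: {"type":"object","properties":{"slide":{"type":"array"},"turn":{"type":"array"},"jaw":{"type":"array"},"newtons":{"type":"number"}},"required":["slide","turn","jaw"]}

```bash
ls; mkdir -p pics; cat > h.py <<'E'
import numpy as np, cv2
from scipy.spatial.transform import Rotation as R
from plant import r
def cap(n,save=None):
    c=r.capture(n)
    if save: cv2.imwrite('pics/'+save,c['pixels'])
    return c
def cam(c):
    Rm=cv2.Rodrigues(np.array(c['rvec'],float))[0]; t=np.array(c['tvec'],float).reshape(3)
    K=np.array([[c['fx'],0,c['cx']],[0,c['fy'],c['cy']],[0,0,1]]); return Rm,t,K,np.array(c['dist_coeffs'],float)
def ray(c,uv):
    Rm,t,K,d=cam(c)
    p=cv2.undistortPoints(np.array(uv,float).reshape(-1,1,2),K,d).reshape(-1,2)
    dirs=np.c_[p,np.ones(len(p))]@Rm
    return -Rm.T@t,dirs
def onplane(c,uv,z=0.,n=None,p0=None):
    o,d=ray(c,uv)
    if n is None: n=np.array([0,0,1.]);p0=np.array([0,0,z])
    s=((p0-o)@n)/(d@n); return o+s[:,None]*d
def proj(c,P):
    Rm,t,K,d=cam(c)
    return cv2.projectPoints(np.array(P,float).reshape(-1,1,3),np.array(c['rvec'],float),t,K,d)[0].reshape(-1,2)
def cloud(c):
    v,u=np.mgrid[0:480,0:640]; uv=np.c_[u.ravel(),v.ravel()]
    o,d=ray(c,uv); return (o+d*c['depth'].reshape(-1,1)).reshape(480,640,3)
E
python3 - <<'E'
from h import *
print(r.get_state())
for n in ['side','top','wrist']:
    c=cap(n,n+'0.png'); o,d=ray(c,[[320,240]]); print(n,o,d,c['fx'],c['dist_coeffs'])
E
```

```text
pics
{'time_s': 0.0, 'joints': array([-5.60881381e+01,  2.05901870e+01,  6.33527647e-01, -2.19325791e-02,
       -7.01363853e+01, -1.65071004e+01]), 'qd': array([ 0.07293537, -0.06098229, -0.04868873,  0.03724979,  0.05706197,
        0.04086829]), 'joint_torque': array([-1.22120608e-03, -5.82712984e+01,  2.93060410e+01,  6.99737281e+00,
        6.74759751e-03, -2.09636501e-04]), 'tcp_pos': array([ 0.2017487 , -0.64364335,  0.2396292 ]), 'eef_rot': array([ 1.79904931e+02, -6.67165743e-03, -1.62602702e+02]), 'contact_force': array([ 0.16607714, -0.40245738, -0.48992269]), 'moment': array([ 0.05119751,  0.02703896, -0.03400386]), 'gripper_width': 0.08756746927350983}
side [-0.16350741  1.05585268  1.02617376] [[ 0.45404542 -0.67476467 -0.58236397]] 604.2621255488601 [-0.19492519  0.          0.          0.          0.        ]
top [0.47890515 0.03012146 1.05553731] [[ 0.08248677  0.00434653 -0.99662521]] 485.01852009344225 [-0.08640985  0.          0.          0.          0.        ]
wrist [ 0.12562942 -0.66871568  0.38269159] [[ 0.28427985  0.08898805 -0.95460269]] 405.53564337577626 [-0.08302829  0.          0.          0.          0.        ]
```

View pics/side0.png

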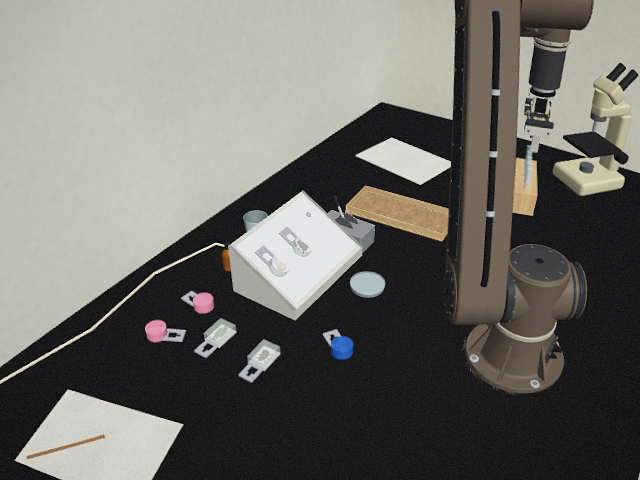

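View pics/top0.png

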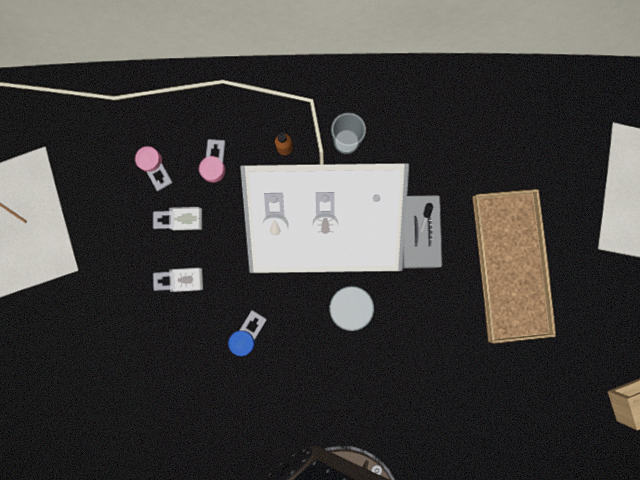

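View pics/wrist0.png

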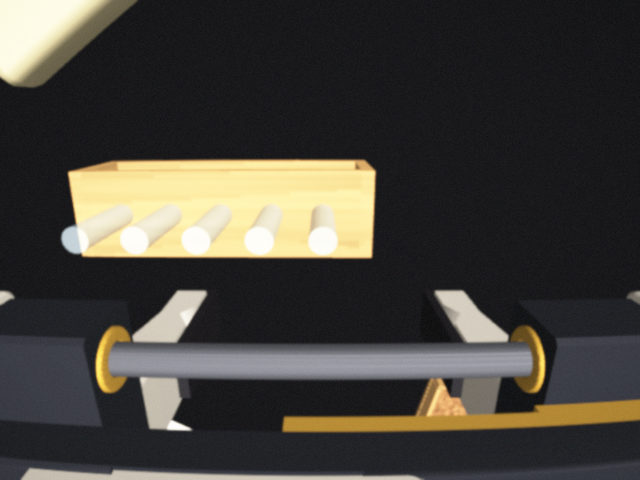

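Side/top views: two clear discs hang on studs 1 and 2 (top px (275,225), (325,225)), stud 3 (376,198) is bare, and two clear blocks lie at (185,219) and (185,280). The lever is at about (425,215) and the tray at (514,266). Not wanted: pink discs at (148,158) and (212,168), and the blue disc at (241,343). Measuring next.

```bash
python3 - <<'E'
from h import *
c=cap('top'); P=cloud(c); im=c['pixels']; hsv=cv2.cvtColor(im,cv2.COLOR_BGR2HSV)
# face plane
reg=P[180:262,255:395].reshape(-1,3)
A=np.c_[reg[:,:2],np.ones(len(reg))]
m=np.ones(len(reg),bool)
for i in range(8):
    s=np.linalg.lstsq(A[m],reg[m,2],rcond=None)[0]; e=reg[:,2]-A@s; m=abs(e)<0.004
n=np.array([-s[0],-s[1],1]);n/=np.linalg.norm(n)
print('plane',s,n,'tilt',np.degrees(np.arccos(n[2])),'yaw',np.degrees(np.arctan2(-n[1],-n[0])),m.mean(),e[m].std())
# desk contour
g=(hsv[...,2]>130)&(hsv[...,1]<70); g[:150]=0
cs,_=cv2.findContours(g.astype(np.uint8),0,2)
for k in cs:
    a=cv2.contourArea(k)
    if a>300:
        print(a,cv2.boundingRect(k),cv2.minAreaRect(k), cv2.approxPolyDP(k,4,True).reshape(-1,2).tolist())
def show(name,uv): print(name,uv,P[uv[1],uv[0]].round(4))
for nm,uv in dict(stud3=(376,198),facept=(350,198),disc1=(268,232),disc2=(334,232),bench=(200,300),pod=(412,250),cork=(514,266),b1=(195,210),b2=(195,290),petri=(352,309)).items(): show(nm,uv)
big=cv2.resize(im[170:275,235:450],None,fx=3.7,fy=3.7,interpolation=cv2.INTER_CUBIC); cv2.imwrite('pics/desk.png',big)
big=cv2.resize(im[130:310,120:300],None,fx=3.3,fy=3.3,interpolation=cv2.INTER_CUBIC); cv2.imwrite('pics/blk.png',big)
c=cap('side'); big=cv2.resize(c['pixels'][185:320,220:390],None,fx=4.4,fy=4.4,interpolation=cv2.INTER_CUBIC); cv2.imwrite('pics/desks.png',big)
E
```

```text
plane [ 0.57877338 -0.00380634 -0.25151057] [-0.50092077  0.00329434  0.86548688] tilt 30.061653173848963 yaw -0.37680390571268163 0.8391114982578397 0.0017055116150687518
337.5 (240, 311, 26, 28) ((252.65731811523438, 324.34832763671875), (17.38396453857422, 23.001955032348633), 32.0053825378418) [[251, 311], [240, 330], [254, 338], [265, 319]]
1415.5 (330, 287, 44, 44) ((351.20001220703125, 308.10003662109375), (42.48529052734375, 42.93250274658203), 26.56505012512207) [[347, 287], [334, 295], [330, 311], [338, 325], [352, 330], [366, 324], [373, 310], [363, 290]]
921.5 (153, 268, 49, 24) ((177.51751708984375, 279.7801513671875), (22.2066707611084, 48.218414306640625), 86.42366790771484) [[201, 269], [154, 273], [154, 289], [201, 289]]
894.5 (153, 207, 48, 23) ((176.5, 218.0), (22.0, 47.0), 90.0) [[200, 209], [154, 212], [153, 227], [200, 228]]
311.5 (147, 164, 24, 27) ((158.9495391845703, 176.83486938476562), (21.605405807495117, 16.72895050048828), 61.69924545288086) [[161, 164], [147, 171], [157, 190], [170, 182]]
3565.0 (598, 150, 42, 107) ((618.5, 203.0), (106.0, 41.0), 90.0) 
[... 231 characters left out ...]
05, 266], [440, 266], [438, 196], [405, 195], [407, 164], [324, 165], [319, 150], [319, 165]]
8001.5 (0, 150, 78, 147) ((22.513864517211914, 221.6688690185547), (132.64393615722656, 81.66651916503906), 75.1317138671875) [[45, 150], [0, 163], [0, 202], [27, 221], [0, 206], [0, 296], [77, 270]]
stud3 (376, 198) [ 0.6347 -0.0755  0.1305]
facept (350, 198) [ 0.6377 -0.0259  0.1185]
disc1 (268, 232) [0.5752 0.1362 0.1068]
disc2 (334, 232) [0.5727 0.0064 0.1063]
bench (200, 300) [0.4404 0.2976 0.0027]
pod (412, 250) [ 0.5369 -0.1546  0.0618]
cork (514, 266) [ 0.5003 -0.3885  0.0093]
b1 (195, 210) [0.6345 0.3032 0.0236]
b2 (195, 290) [0.4626 0.303  0.0234]
petri (352, 309) [ 0.4163 -0.0306  0.0182]
```

View pics/desk.png

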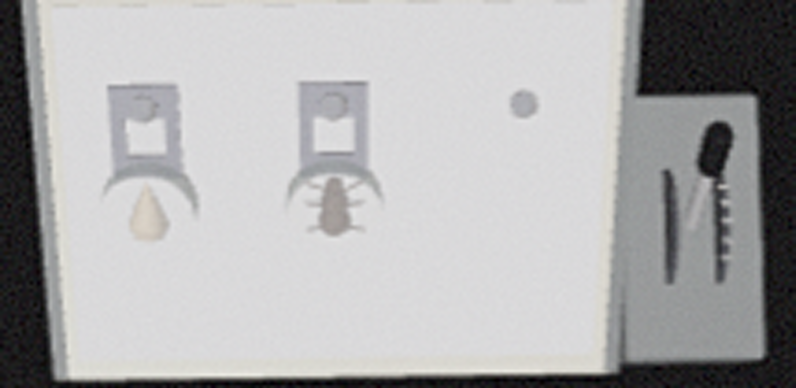

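View pics/blk.png

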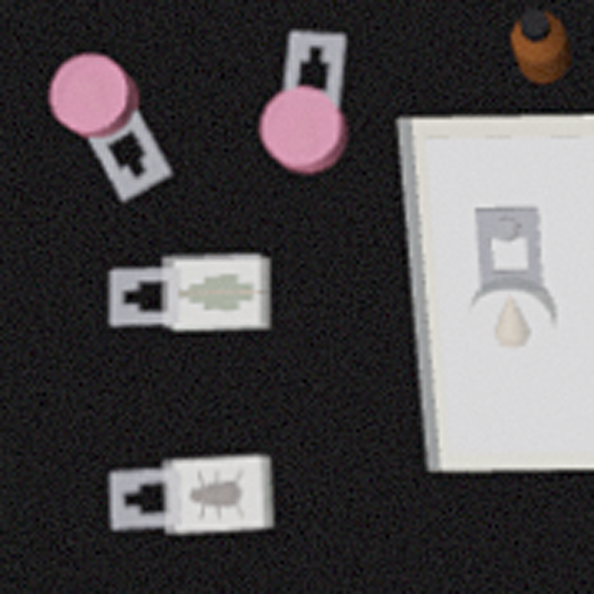

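View pics/desks.png

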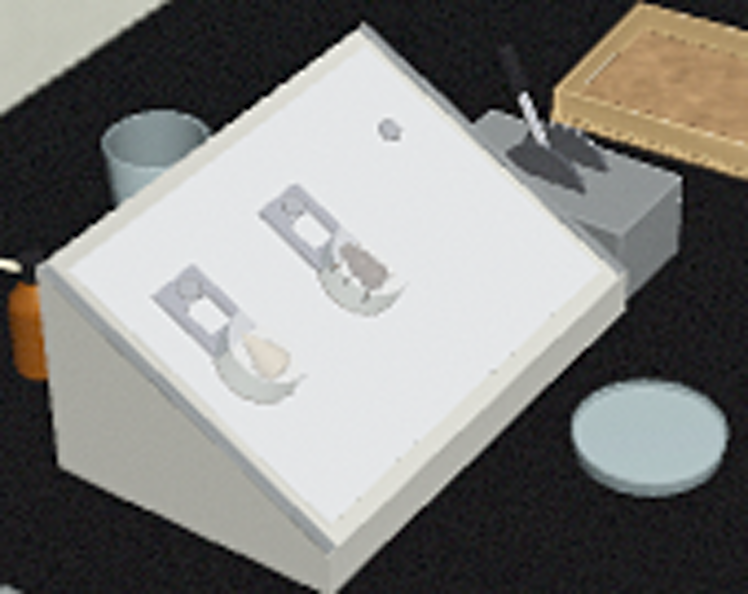

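```bash
python3 - <<'E'
from h import *
c=cap('top'); 
A=lambda uv,z: onplane(c,uv,z)
far=A([[241,165],[407,164]],.150); near=A([[250,271],[400,270]],.035)
print('far',far.round(4),'near',near.round(4))
for e in(far,near): d=e[0]-e[1]; print(np.degrees(np.arctan2(-d[0],d[1])),np.linalg.norm(d))
print('mid',(far.mean(0)+near.mean(0))/2)
im=c['pixels']
# tray corners at z=.026
print('tray',A([[473,196],[539,190],[555,336],[489,342]],.026).round(4))
# crops zoomed for detail
def crop(n,cc,x0,y0,w,h,f): cv2.imwrite('pics/'+n,cv2.resize(cc['pixels'][y0:y0+h,x0:x0+w],None,fx=f,fy=f,interpolation=cv2.INTER_CUBIC))
crop('t1.png',c,255,185,135,60,5.9)
crop('t2.png',c,148,200,60,95,6)
crop('t3.png',c,400,190,45,60,10)
s=cap('side'); crop('s1.png',s,250,195,75,90,6.5); crop('s3.png',s,320,190,60,60,10)
E
```

```text
far [[ 0.7001  0.1819  0.15  ]
 [ 0.6961 -0.1345  0.15  ]] near [[ 0.5008  0.1831  0.035 ]
 [ 0.4967 -0.1327  0.035 ]]
-0.722483939562067 0.3164248173743538
-0.7293291798269872 0.31587505441038566
mid [0.59841882 0.02443734 0.0925    ]
tray [[ 0.6534 -0.2986  0.026 ]
 [ 0.6649 -0.4471  0.026 ]
 [ 0.3474 -0.4665  0.026 ]
 [ 0.3397 -0.3204  0.026 ]]
```

View pics/t1.png

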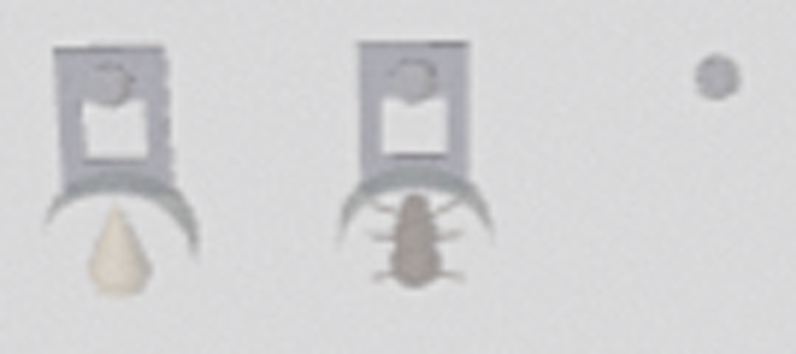

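View pics/t2.png

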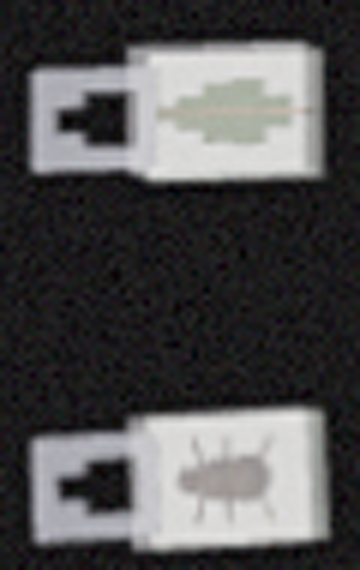

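View pics/t3.png

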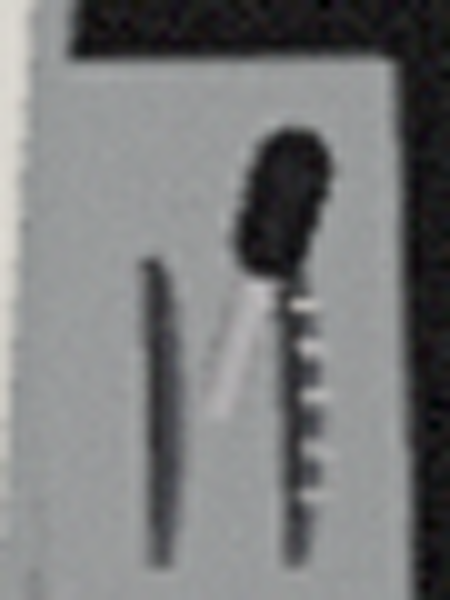

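View pics/s3.png

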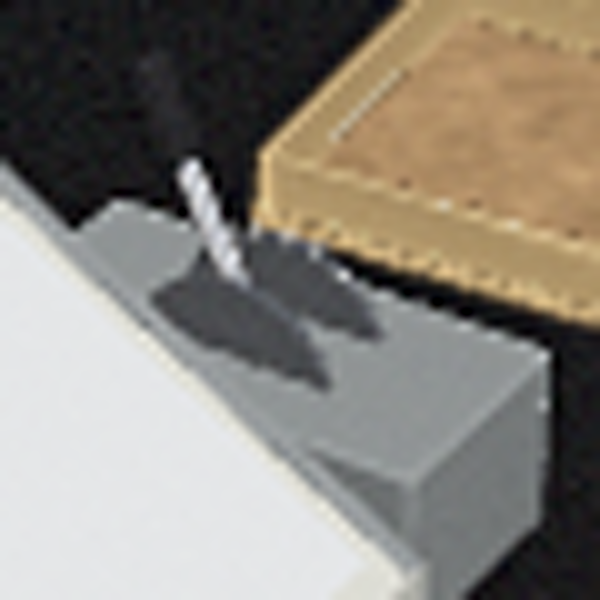

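View pics/s1.png

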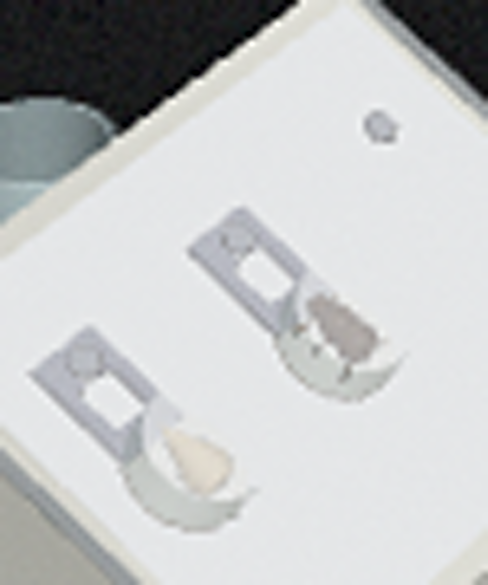

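```bash
cat >> h.py <<'E'
def tri(c,uv,s,uv2):
    o1,d1=ray(c,[uv]);o2,d2=ray(s,[uv2]);d1=d1[0]/np.linalg.norm(d1);d2=d2[0]/np.linalg.norm(d2)
    M=np.c_[d1,-d2]; k=np.linalg.lstsq(M,o2-o1,rcond=None)[0]
    a=o1+k[0]*d1;b=o2+k[1]*d2; return (a+b)/2,np.linalg.norm(a-b)
E
python3 - <<'E'
from h import *
c=cap('top');s=cap('side')
yaw=np.radians(-0.73); Rd=R.from_euler('z',yaw).as_matrix(); O=np.array([.5984,.0244,0])
n=Rd@np.array([-.5,0,np.sqrt(.75)]);up=Rd@np.array([np.sqrt(.75),0,.5]); p0=O+[0,0,.0925]
T=np.array([[111,84],[412,80],[717,77]])/5.9+[255,185]-.4
S=np.array([[86,358],[238,238],[381,127]])/6.5+[250,195]-.4
h=onplane(c,T,n=n,p0=p0+n*.0115); h2=onplane(s,S,n=n,p0=p0+n*.0115)
print('top',(h-n*.0115).round(4)); print('side',(h2-n*.0115).round(4))
for a in h: print(Rd.T@(a-n*.0115-O), 'upslope',(a-p0)@up)
for a in h2: print(Rd.T@(a-n*.0115-O), 'upslope',(a-p0)@up)
for i in range(3): print(tri(c,T[i],s,S[i]))
# lever
g,e=tri(c,np.array([285,200])/10+[400,190]-.4,s,np.array([172,105])/10+[320,190]-.4); print('grip',g,e,Rd.T@(g-O))
st,e=tri(c,np.array([218,410])/10+[400,190]-.4,s,np.array([237,272])/10+[320,190]-.4); print('stem foot',st,e,Rd.T@(st-O))
print('pod corners', onplane(c,np.array([[395,55],[408,598]])/10+[400,190]-.4,.062))
# slots (dark ellipses) mid
print('slots',onplane(c,np.array([[165,415],[300,415]])/10+[400,190]-.4,.062))
# disc fronts: hanger points, disc hue features
P=cloud(c)
im=c['pixels']
# blocks
for nm,box in dict(A=(120,40,330,190),B=(120,400,335,555)).items(): pass
# block corner pts at z=.024 (top face, from t2 f=6 origin 148,200)
f=lambda L:onplane(c,np.array(L,float)/6+[148,200]-.4,.024)
for nm,L in dict(A=[[133,50],[308,42],[310,177],[147,181]],B=[[133,417],[310,407],[314,545],[135,549]]).items():
    q=f(L);print(nm,q.round(4).tolist(),q.mean(0))
fh=lambda L:onplane(c,np.array(L,float)/6+[148,200]-.4,.004)
for nm,L in dict(A=[[31,71],[31,173]],B=[[31,439],[31,543]],slotA=[[60,119]],slotB=[[60,488]]).items():
    print('hanger end',nm,fh(L).round(4).tolist())
E
```

```text
top [[ 0.6431  0.1228  0.1176]
 [ 0.6424  0.024   0.1179]
 [ 0.6416 -0.0761  0.1182]]
side [[ 0.6407  0.1265  0.1162]
 [ 0.6396  0.0287  0.1163]
 [ 0.638  -0.0702  0.1161]]
[0.04346617 0.09892247 0.1175952 ] upslope 0.05019040488092738
[0.04404362 0.00017416 0.1179286 ] upslope 0.05085719339813763
[ 0.04446145 -0.09991247  0.11816983] upslope 0.05133965835670423
[0.04103457 0.10261942 0.11619132] upslope 0.04738263587929809
[0.04117303 0.00486414 0.11627126] upslope 0.04754251858003079
[ 0.04081275 -0.09405584  0.11606325] upslope 0.04712650583755727
(array([0.63804668, 0.123222  , 0.12287011]), np.float64(0.0002938786172442943))
(array([0.63765313, 0.02402519, 0.12202165]), np.float64(8.688485684800377e-05))
(array([ 0.63708676, -0.07687433,  0.12059318]), np.float64(5.5479116794813873e-05))
grip [ 0.61046264 -0.17841305  0.1221175 ] 0.0027126230734411966 [ 0.01464562 -0.2026429   0.1221175 ]
stem foot [ 0.57722906 -0.1695287   0.08245458] 0.006229693598168455 [-0.01869847 -0.19418269  0.08245458]
pod corners [[ 0.65026897 -0.21542198  0.062     ]
 [ 0.5369172  -0.21359555  0.062     ]]
slots [[ 0.57578275 -0.16437535  0.062     ]
 [ 0.57526561 -0.19249781  0.062     ]]
A [[0.6402, 0.3584, 0.024], [0.6416, 0.2945, 0.024], [0.5928, 0.2936, 0.024], [0.5925, 0.3529, 0.024]] [0.61677576 0.32485691 0.024     ]
B [[0.508, 0.3575, 0.024], [0.5105, 0.2936, 0.024], [0.4615, 0.2923, 0.024], [0.461, 0.3568, 0.024]] [0.48522896 0.32503828 0.024     ]
hanger end A [[0.6364, 0.4029, 0.004], [0.5986, 0.4025, 0.004]]
hanger end B [[0.5011, 0.4017, 0.004], [0.4633, 0.4016, 0.004]]
hanger end slotA [[0.6183, 0.3918, 0.004]]
hanger end slotB [[0.4831, 0.3909, 0.004]]
```

```bash
cat >> h.py <<'E'
yaw=np.radians(-0.73); Rd=R.from_euler('z',yaw).as_matrix(); O=np.array([.5984,.0244,0])
n=Rd@np.array([-.5,0,np.sqrt(.75)]);up=Rd@np.array([np.sqrt(.75),0,.5]);dy=Rd@np.array([0,1.,0]); p0=O+[0,0,.0925]
RT=np.c_[-up,dy,-n]   # tool orientation facing desk
stud=[p0+.0505*up+k*dy for k in (.1,0,-.1)]  # provisional feet
def down(yawdeg): return R.from_euler('z',yawdeg,degrees=True).as_matrix()@R.from_euler('x',180,degrees=True).as_matrix()
def cur():
    s=r.get_state(); return np.array(s['tcp_pos']),R.from_euler('xyz',s['eef_rot'],degrees=True).as_matrix(),s
def plan(tp,tR,vmax=.45,n=None,amax=.095):
    p,Rm,s=cur(); w=R.from_matrix(Rm.T@tR).as_rotvec(); D=tp-p
    N=n or max(1,int(np.ceil(max(np.linalg.norm(D)/.1/vmax,np.linalg.norm(w)/1.5/amax))))
    print('at',p.round(4),s['eef_rot'].round(2),'D',D.round(4),'|D|',np.linalg.norm(D).round(4),'ang',np.degrees(np.linalg.norm(w)).round(2),'N',N)
    print('turn each',(w/N/1.5).round(4).tolist())
    for k in range(N):
        Rk=Rm@R.from_rotvec(w*k/N).as_matrix()
        print((Rk.T@(D/N)/.1).round(3).tolist())
E
python3 - <<'E'
from h import *
d1=stud[0]-.0575*up+.012*n; print(d1,d1+.12*n)
plan(d1+.12*n,RT)
E
```

```text
[0.58761286 0.12454556 0.0993923 ] [0.52761773 0.12531    0.20331535]
at [ 0.2019 -0.644   0.2405] [ 179.99   -0.   -162.59] D [ 0.3257  0.7693 -0.0372] |D| 0.8363 ang 34.95 N 19
turn each [0.0029, -0.0182, 0.0108]
[-0.285, 0.335, 0.02]
[-0.279, 0.34, 0.026]
[-0.272, 0.344, 0.032]
[-0.266, 0.349, 0.038]
[-0.259, 0.353, 0.043]
[-0.252, 0.358, 0.049]
[-0.245, 0.362, 0.054]
[-0.237, 0.366, 0.059]
[-0.229, 0.37, 0.064]
[-0.222, 0.374, 0.068]
[-0.213, 0.378, 0.073]
[-0.205, 0.382, 0.077]
[-0.197, 0.385, 0.08]
[-0.188, 0.389, 0.084]
[-0.18, 0.392, 0.087]
[-0.171, 0.395, 0.09]
[-0.162, 0.399, 0.093]
[-0.153, 0.402, 0.096]
[-0.144, 0.404, 0.098]
```

>>> apply_moves(slide=[[-0.285,0.335,0.0],[-0.279,0.34,0.0],[-0.272,0.344,0.0],[-0.266,0.349,0.0],[-0.259,0.353,0.02],[-0.252,0.358,0.03],[-0.245,0.362,0.04],[-0.237,0.366,0.05]], turn=[[0.003,-0.018,0.011],[0.003,-0.018,0.011],[0.003,-0.018,0.011],[0.003,-0.018,0.011],[0.003,-0.018,0.011],[0.003,-0.018,0.011],[0.003,-0.018,0.011],[0.003,-0.018,0.011]], jaw=[0,0,0,0,0,0,0,0], newtons=20)

```text
time_s: 1.25
tcp_pos: [0.3385, -0.319, 0.2429]
eef_rot: [-178.7, 12.6, -170.1]
contact_force: [1.5, 0.5, 0.2]
gripper_width: 0.0872
```

>>> apply_moves(slide=[[-0.229,0.37,0.05],[-0.222,0.374,0.06],[-0.213,0.378,0.065],[-0.205,0.382,0.07],[-0.197,0.385,0.075],[-0.188,0.389,0.08],[-0.18,0.392,0.085],[-0.171,0.395,0.09]], turn=[[0.003,-0.018,0.011],[0.003,-0.018,0.011],[0.003,-0.018,0.011],[0.003,-0.018,0.011],[0.003,-0.018,0.011],[0.003,-0.018,0.011],[0.003,-0.018,0.011],[0.003,-0.018,0.011]], jaw=[0,0,0,0,0,0,0,0])

```text
time_s: 2.05
tcp_pos: [0.4748, 0.0056, 0.2313]
eef_rot: [-179.3, 25.2, -177.8]
contact_force: [1.4, -0.9, 0.4]
gripper_width: 0.0874
```

>>> apply_moves(slide=[[-0.16,0.398,0.09],[-0.15,0.4,0.095],[-0.144,0.404,0.1],[0,0,0],[0,0,0]], turn=[[0.003,-0.018,0.011],[0.003,-0.018,0.011],[0.003,-0.018,0.011],[0,0,0],[0,0,0]], jaw=[0,0,0,0,0])

```text
time_s: 2.55
tcp_pos: [0.526, 0.1242, 0.2233]
eef_rot: [-179.8, 29.6, 179.1]
contact_force: [-0.6, -0.9, -0.7]
gripper_width: 0.0879
```

```bash
python3 - <<'E'
from h import *
c=cap('wrist','w1.png'); d1=stud[0]-.0575*up+.012*n
plan(d1+.12*n,RT)
print(proj(c,[stud[0]+.0115*n,stud[1]+.0115*n,d1+.012*n,stud[0]]))
E
```

```text
at [0.5259 0.1236 0.2236] [-179.85   29.63  179.01] D [ 0.0017  0.0017 -0.0203] |D| 0.0205 ang 0.52 N 1
turn each [-0.0032, -0.0043, -0.0026]
[0.086, 0.018, 0.185]
[[323.47691613 293.6413051 ]
 [192.89983375 292.94775545]
 [323.66839643 224.44401343]
 [323.44763218 287.52386912]]
```

View pics/w1.png

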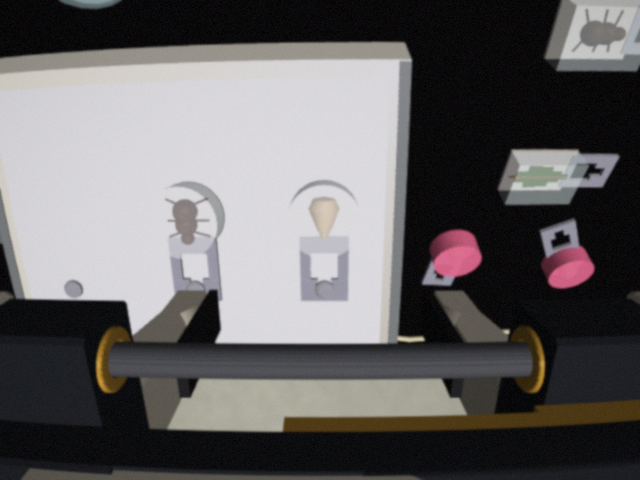

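```bash
python3 - <<'E'
from h import *
c=cap('wrist'); im=c['pixels']
cv2.imwrite('pics/w1z.png',cv2.resize(im[170:310,55:365],None,fx=2.58,fy=2.58,interpolation=cv2.INTER_CUBIC))
P=cloud(c); 
q=P[100:170,100:380].reshape(-1,3); m=np.isfinite(q).all(1)
print(((q-p0)@n)[::997].round(4))
for uv in [(74,289),(197,288),(324,290),(324,215),(190,215)]:
    a=P[uv[1],uv[0]]; print(uv,a.round(4),'desk y',((a-p0)@dy).round(4),'up',((a-p0)@up).round(4),'n',((a-p0)@n).round(4))
# plane fit
for b in range(5):
    A=np.c_[q[:,:2],np.ones(len(q))]; s=np.linalg.lstsq(A,q[:,2],rcond=None)[0]
nn=np.array([-s[0],-s[1],1]);nn/=np.linalg.norm(nn);print(nn,n)
# edges
print(onplane(c,[[407,45],[392,340],[408,60]],n=n,p0=p0), )
for e in onplane(c,[[407,47],[392,340],[74,289],[197,288],[324,290]],n=n,p0=p0): print(((e-p0)@dy).round(4),((e-p0)@up).round(4))
E
```

```text
[-0.0003 -0.0016 -0.0003  0.0004 -0.0005  0.0013  0.0007 -0.      0.0007
  0.0004 -0.0005  0.0006 -0.0008  0.001   0.0001  0.0019 -0.0004  0.0005
  0.0019  0.0004]
(74, 289) [ 0.6344 -0.0736  0.1258] desk y -0.0976 up 0.0489 n 0.0102
(197, 288) [0.6331 0.0267 0.1255] desk y 0.0027 up 0.0466 n 0.0112
(324, 290) [0.635  0.1237 0.1266] desk y 0.0997 up 0.0476 n 0.0118
(324, 215) [0.5777 0.1243 0.1048] desk y 0.0997 up -0.0129 n 0.0217
(190, 215) [0.5744 0.0321 0.1067] desk y 0.0074 up -0.0138 n 0.0243
[ 0.18459146 -0.02189904  0.98257133] [-0.49995942  0.00637028  0.8660254 ]
[[0.49169653 0.18140418 0.02974483]
 [0.68522927 0.17917876 0.14148832]
 [0.50003979 0.18238635 0.03455421]]
0.1557 -0.1242
0.1559 0.098
-0.1047 0.0535
-0.0011 0.0515
0.0998 0.0529
```

View pics/w1z.png

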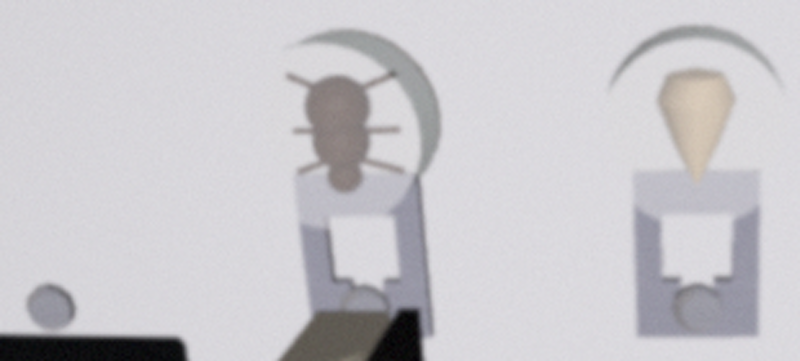

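```bash
sed -i 's/\.0505\*up/.048*up/' h.py; python3 - <<'E'
from h import *
d1=stud[0]-.0575*up+.012*n
plan(d1+.006*n,RT,n=6)
E
```

```text
at [0.5259 0.1233 0.224 ] [-179.89   29.66  178.96] D [ 0.0565  0.0013 -0.1206] |D| 0.1332 ang 0.51 N 6
turn each [-0.0005, -0.0007, -0.0005]
[0.018, 0.004, 0.221]
[0.018, 0.004, 0.221]
[0.018, 0.004, 0.221]
[0.018, 0.004, 0.221]
[0.019, 0.004, 0.221]
[0.019, 0.003, 0.221]
```

>>> apply_moves(slide=[[0.036,0.008,0.22],[0.036,0.008,0.22],[0.036,0.008,0.22],[0,0,0.22],[0,0,0.22],[0,0,0.12],[0,0,0],[0,0,0]], turn=[[-0.001,-0.001,-0.001],[-0.001,-0.001,-0.001],[-0.001,-0.001,-0.001],[0,0,0],[0,0,0],[0,0,0],[0,0,0],[0,0,0]], jaw=[0.15,0.15,0.15,0.15,0.15,0.15,0.15,0.15])

```text
time_s: 3.45
tcp_pos: [0.5822, 0.1134, 0.1506]
eef_rot: [179.5, 25.7, -179.7]
contact_force: [-0.1, -0.1, 0.5]
gripper_width: 0.0745
```

```bash
python3 - <<'E'
from h import *
c=cap('wrist','w2.png'); d1=stud[0]-.0575*up+.012*n
plan(d1+.006*n,RT)
s=r.get_state(); print(s['contact_force'],s['gripper_width'])
E
```

```text
at [0.5821 0.1138 0.1508] [ 179.47   25.72 -179.68] D [ 0.0004  0.0108 -0.0475] |D| 0.0487 ang 4.5 N 2
turn each [0.0059, -0.0249, 0.0053]
[0.101, 0.052, 0.215]
[0.11, 0.053, 0.211]
[-0.48364403  0.44601175  0.25287004] 0.07451096658241659
```

View pics/w2.png

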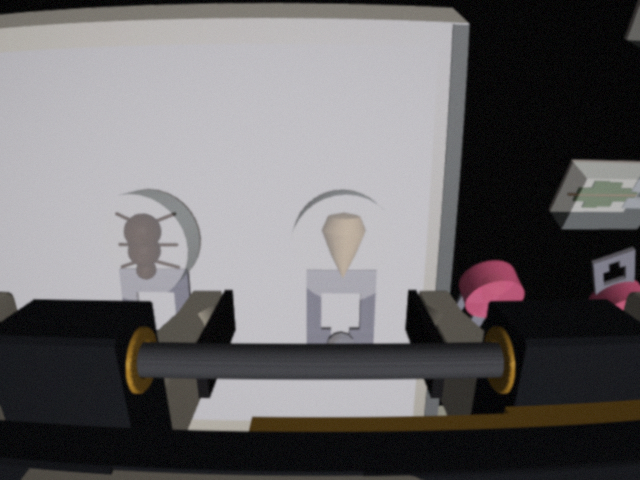

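```bash
python3 - <<'E'
from h import *
print(r.get_state()['joints'].round(1),r.get_state()['tcp_pos'])
E
```

```text
[  27.3    5.   -55.1   59.7  -12.6 -173.6] [0.58209174 0.1137887  0.15081421]
```

```bash
cat >> h.py <<'E'
def RTt(th):  # desk-facing tool, leaning th deg forward of vertical
    a=np.radians(th); z=Rd@np.array([np.sin(a),0,-np.cos(a)]); return np.c_[np.cross(dy,z),dy,z]
E
python3 - <<'E'
from h import *
p,_,_=cur()
plan(p+[-.01,0,.05],RTt(10),n=7)
E
```

```text
at [0.5821 0.1138 0.1508] [ 179.47   25.72 -179.68] D [-0.01  0.    0.05] |D| 0.051 ang 15.77 N 7
turn each [0.0014, 0.0261, 0.0018]
[-0.018, 0.001, -0.071]
[-0.015, 0.001, -0.071]
[-0.013, 0.001, -0.072]
[-0.01, 0.0, -0.072]
[-0.007, 0.0, -0.073]
[-0.004, 0.0, -0.073]
[-0.001, -0.0, -0.073]
```

>>> apply_moves(slide=[[-0.018,0,-0.071],[-0.015,0,-0.071],[-0.013,0,-0.072],[-0.01,0,-0.072],[-0.007,0,-0.073],[-0.004,0,-0.073],[-0.001,0,-0.073],[0,0,0]], turn=[[0.001,0.026,0.002],[0.001,0.026,0.002],[0.001,0.026,0.002],[0.001,0.026,0.002],[0.001,0.026,0.002],[0.001,0.026,0.002],[0.001,0.026,0.002],[0,0,0]], jaw=[0.15,0.15,0.15,0.15,0.15,0.15,0.15,0.15])

```text
time_s: 4.3
tcp_pos: [0.5784, 0.1111, 0.2021]
eef_rot: [179.9, 11.8, 179.1]
contact_force: [-0.3, -0.1, 1.2]
gripper_width: 0.0745
```

```bash
python3 - <<'E'
from h import *
d1=stud[0]-.0575*up+.012*n; Rt=RTt(10)
print(r.get_state()['joints'].round(1))
plan(d1-.007*Rt[:,2]-.05*Rt[:,2],Rt)
E
```

```text
[  34.     7.7  -26.8    9.3  -46.2 -130.8]
at [0.5784 0.1111 0.2021] [179.91  11.83 179.08] D [-0.0029  0.0136 -0.0479] |D| 0.0499 ang 1.84 N 2
turn each [0.0003, 0.0107, -0.0011]
[0.064, 0.067, 0.231]
[0.06, 0.068, 0.232]
```

>>> apply_moves(slide=[[0.064,0.067,0.08],[0.06,0.068,0.08],[0,0,0.1],[0,0,0]], turn=[[0,0.011,-0.001],[0,0.011,-0.001],[0,0,0],[0,0,0]], jaw=[0.15,0.15,0.15,0.15])

```text
time_s: 4.7
tcp_pos: [0.5691, 0.123, 0.1695]
eef_rot: [-179.8, 9.6, 179.3]
contact_force: [-0.5, 0.1, -0.2]
gripper_width: 0.0745
```

```bash
python3 - <<'E'
from h import *
d1=stud[0]-.0575*up+.012*n; Rt=RTt(10)
print(r.get_state()['joints'].round(1))
plan(d1-.007*Rt[:,2],Rt)
cap('wrist','w3.png')
E
```

```text
[  35.1   10.   -27.8    8.2  -44.7 -131.3]
at [0.5691 0.123  0.1695] [-179.8     9.63  179.29] D [ 0.0152  0.0016 -0.0645] |D| 0.0663 ang 0.42 N 2
turn each [-0.0011, -0.0022, 0.0001]
[-0.021, 0.01, 0.331]
[-0.02, 0.01, 0.331]
```

View pics/w3.png

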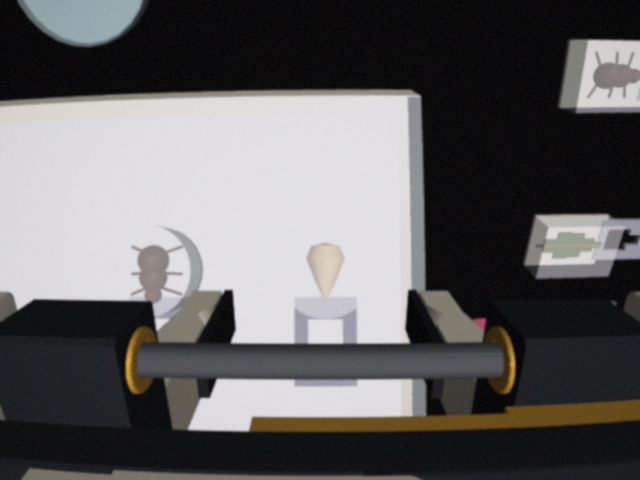

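>>> apply_moves(slide=[[-0.02,0.01,0.22],[-0.02,0.01,0.22],[0,0,0.15],[0,0,0.07],[0,0,0],[0,0,0]], turn=[[-0.001,-0.002,0],[-0.001,-0.002,0],[0,0,0],[0,0,0],[0,0,0],[0,0,0]], jaw=[0.15,0.15,0.15,0.15,0.15,0.15])

```text
time_s: 5.35
tcp_pos: [0.586, 0.1251, 0.1083]
eef_rot: [179.9, 10.2, 179.3]
contact_force: [0.1, -0.8, -1.2]
gripper_width: 0.0744
```

```bash
python3 - <<'E'
from h import *
d1=stud[0]-.0575*up+.012*n; Rt=RTt(10)
print(r.get_state()['joints'].round(1),r.get_state()['contact_force'])
plan(d1-.007*Rt[:,2],Rt)
E
```

```text
[  34.1   15.2  -31.1    9.9  -35.6 -132.5] [ 0.11703734 -0.79308308 -1.18391041]
at [0.586  0.1251 0.1083] [179.91  10.18 179.26] D [-0.0018 -0.0006 -0.0033] |D| 0.0038 ang 0.2 N 1
turn each [0.001, 0.0021, -0.0001]
[0.023, -0.006, 0.029]
```

>>> apply_moves(slide=[[0.02,-0.005,0.025],[0,0,0],[0,0,0],[0,0,0],[0,0,0],[0,0,0],[0,0,0]], turn=[[0,0,0],[0,0,0],[0,0,0],[0,0,0],[0,0,0],[0,0,0],[0,0,0]], jaw=[0.3,0.45,0.6,0.6,0.6,0.6,0.6], newtons=20)

```text
time_s: 6.05
tcp_pos: [0.5843, 0.1247, 0.1054]
eef_rot: [179.9, 10.2, 179.3]
contact_force: [-2.2, 0.2, 6.3]
gripper_width: 0.051
```

```bash
python3 - <<'E'
from h import *
print(r.get_state()['contact_force'],r.get_state()['gripper_width'])
p,_,_=cur(); plan(p+.02*up,RTt(10),n=4); 
E
```

```text
[-2.19934535  0.19440019  6.2815637 ] 0.051030759369688386
at [0.5843 0.1247 0.1054] [179.91  10.17 179.26] D [ 0.0173 -0.0002  0.01  ] |D| 0.02 ang 0.2 N 4
turn each [0.0003, 0.0005, -0.0]
[-0.047, 0.0, -0.017]
[-0.047, 0.0, -0.017]
[-0.047, 0.0, -0.017]
[-0.047, 0.0, -0.017]
```

>>> apply_moves(slide=[[0.002,0,-0.006],[-0.047,0,-0.017],[-0.047,0,-0.017],[-0.047,0,-0.017],[-0.04,0,-0.015],[0,0,0]], turn=[[0,0,0],[0,0,0],[0,0,0],[0,0,0],[0,0,0],[0,0,0]], jaw=[0.6,0.6,0.6,0.6,0.6,0.6])

```text
time_s: 6.65
tcp_pos: [0.6013, 0.1245, 0.1155]
eef_rot: [179.9, 10.2, 179.2]
contact_force: [0.6, -0.2, 0.1]
gripper_width: 0.0515
```

```bash
python3 - <<'E'
from h import *
c=cap('top');print(r.get_state()['contact_force'],r.get_state()['gripper_width'],cur()[0])
s=cap('side','s5.png'); cv2.imwrite('pics/s5.png',cv2.resize(s['pixels'][185:320,220:390],None,fx=4.4,fy=4.4))
E
```

```text
[ 0.19310248  1.21390744 -0.56542244] 0.0515987636079829 [0.60085851 0.12434621 0.11521305]
```

View pics/s5.png

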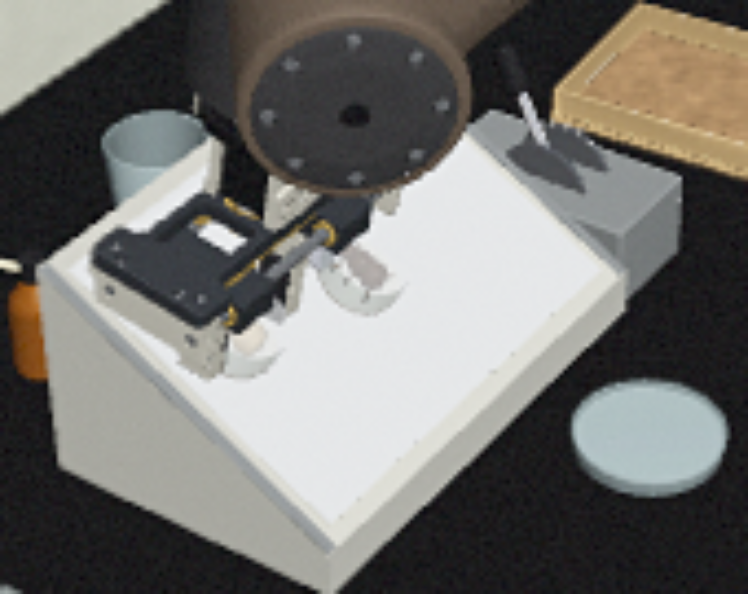

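The disc slid upslope about 19 mm with no load. Lifting it off along the normal.

>>> apply_moves(slide=[[0.03,0,-0.08],[0.05,0,-0.13],[0.07,0,-0.19],[0.07,0,-0.19],[0.07,0,-0.19],[0,0,-0.2],[0,0,0]], turn=[[0,0,0],[0,0,0],[0,0,0],[0,0,0],[0,0,0],[0,0,0],[0,0,0]], jaw=[0.6,0.6,0.6,0.6,0.6,0.6,0.6])

```text
time_s: 7.45
tcp_pos: [0.5552, 0.1257, 0.2109]
eef_rot: [179.7, 10.5, 179.3]
contact_force: [0.4, 0.1, -0.8]
gripper_width: 0.0516
```

```bash
python3 - <<'E'
from h import *
print(r.get_state()['contact_force'],r.get_state()['gripper_width'],r.get_state()['joints'].round(1))
cap('wrist','w6.png')
ty=np.arctan2(.0218,.3137); tc=np.array([.5013,-.3832,0]); tx=np.array([np.cos(ty),np.sin(ty),0])
print(np.degrees(ty))
# tilt tool -20 in the tray's x direction
def RTray(th):
    a=np.radians(th); z=np.cos(a)*np.array([0,0,-1])+np.sin(a)*tx; y=np.cross([0,0,1],tx); return np.c_[np.cross(y,z),y,z]
Rt=RTray(-20); c=tc+.05*tx+[0,0,.006+.012]
t=c-.007*Rt[:,2]; print('final',t)
plan(t+[0,0,.15],Rt)
E
```

```text
[ 0.43174732  0.06077802 -0.76698909] 0.05163878950217024 [  36.4    6.   -26.7    8.1  -49.  -132. ]
3.9752729509560334
final [ 0.55356808 -0.37956773  0.02457785]
at [0.5548 0.1254 0.2092] [179.77  10.35 179.26] D [-0.0012 -0.505  -0.0346] |D| 0.5062 ang 30.71 N 12
turn each [0.0006, 0.0294, -0.0045]
[0.001, -0.421, 0.027]
[0.003, -0.421, 0.028]
[0.004, -0.421, 0.028]
[0.006, -0.421, 0.029]
[0.007, -0.421, 0.03]
[0.009, -0.421, 0.03]
[0.01, -0.421, 0.031]
[0.012, -0.42, 0.032]
[0.013, -0.42, 0.033]
[0.015, -0.42, 0.034]
[0.016, -0.42, 0.035]
[0.017, -0.42, 0.036]
```

View pics/w6.png

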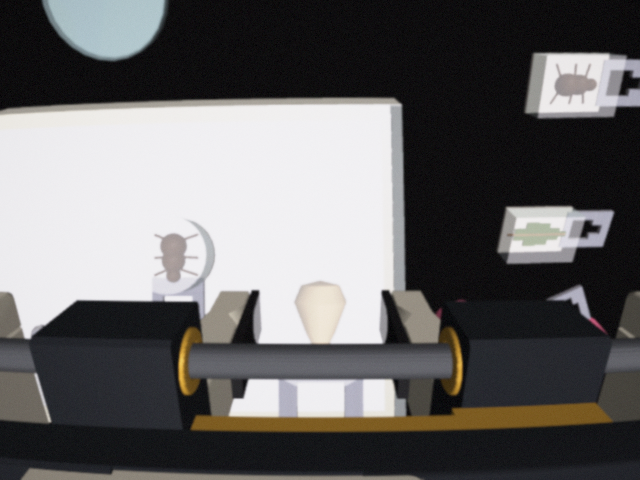

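>>> apply_moves(slide=[[0,-0.3,0],[0,-0.42,0],[0,-0.42,0],[0,-0.42,0],[0,-0.42,0],[0,-0.42,0],[0,-0.42,0],[0,-0.42,0]], turn=[[0,0,0],[0,0,0],[0,0.01,0],[0,0.02,0],[0,0.02,0],[0,0.03,0],[0,0.03,-0.005],[0,0.03,-0.005]], jaw=[0.6,0.6,0.6,0.6,0.6,0.6,0.6,0.6])

```text
time_s: 8.3
tcp_pos: [0.5503, -0.2007, 0.206]
eef_rot: [179.9, -2.0, -179.9]
contact_force: [0.8, 0.4, -0.0]
gripper_width: 0.0518
```

>>> apply_moves(slide=[[0,-0.42,0],[0,-0.42,0],[0,-0.42,0],[0,-0.4,0.02],[0,0,0],[0,0,0]], turn=[[0,0.04,-0.01],[0,0.04,-0.01],[0,0.05,-0.01],[0,0.05,-0.01],[0,0,0],[0,0,0]], jaw=[0.6,0.6,0.6,0.6,0.6,0.6])

```text
time_s: 8.9
tcp_pos: [0.5538, -0.3656, 0.201]
eef_rot: [179.3, -17.5, -176.4]
contact_force: [-0.1, 0.1, -0.9]
gripper_width: 0.0518
```

```bash
cat >> h.py <<'E'
ty=np.arctan2(.0218,.3137); tc=np.array([.5013,-.3832,0]); tx=np.array([np.cos(ty),np.sin(ty),0])
def RTray(th):
    a=np.radians(th); z=np.cos(a)*np.array([0,0,-1])+np.sin(a)*tx; y=np.cross([0,0,1],tx); return np.c_[np.cross(y,z),y,z]
E
python3 - <<'E'
from h import *
print(r.get_state()['gripper_width'],r.get_state()['joints'].round(1))
cap('side','s7.png');cap('top','t7.png')
Rt=RTray(-20); c=tc+.05*tx+[0,0,.006+.012]
t=c-.007*Rt[:,2]; print('final',t)
plan(t+[0,0,.05],Rt)
E
```

```text
0.05182137074031815 [-14.1  30.    6.4   4.6 -83.4 -73.6]
final [ 0.55356808 -0.37956773  0.02457785]
at [ 0.5543 -0.3645  0.2035] [ 179.34  -17.32 -176.29] D [-0.0007 -0.0151 -0.1289] |D| 0.1298 ang 2.79 N 3
turn each [0.0029, 0.0104, -0.0009]
[-0.123, -0.055, 0.411]
[-0.129, -0.053, 0.41]
[-0.135, -0.052, 0.408]
```

View pics/t7.png

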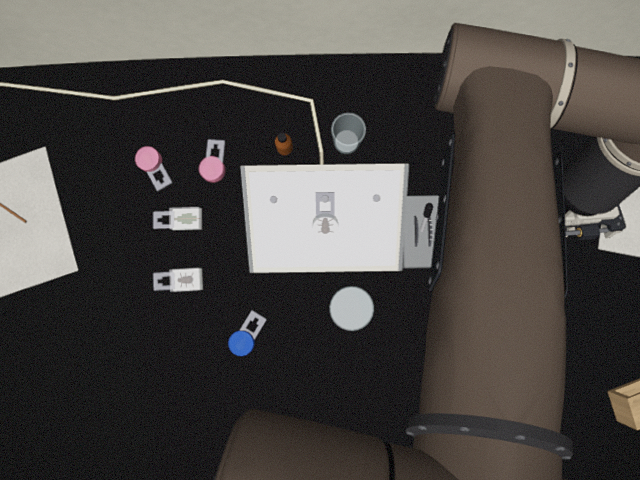

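View pics/s7.png

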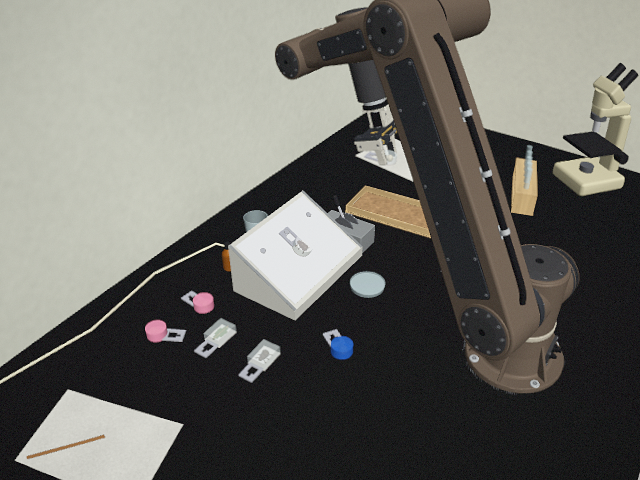

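Top view shows stud 1 bare and all other items untouched; the disc is in the jaws above the tray. Lowering it.

>>> apply_moves(slide=[[-0.1,-0.055,0.25],[-0.1,-0.053,0.3],[-0.12,-0.052,0.4],[-0.07,0,0.28],[0,0,0],[0,0,0]], turn=[[0.003,0.01,-0.001],[0.003,0.01,-0.001],[0.003,0.01,-0.001],[0,0,0],[0,0,0],[0,0,0]], jaw=[0.6,0.6,0.6,0.6,0.6,0.6])

```text
time_s: 9.6
tcp_pos: [0.5537, -0.3801, 0.0764]
eef_rot: [-179.9, -19.8, -175.9]
contact_force: [-0.3, -0.1, 0.9]
gripper_width: 0.0514
```

```bash
python3 - <<'E'
from h import *
w=cap('wrist','w8.png')
Rt=RTray(-20); c=tc+.05*tx+[0,0,.006+.012]
t=c-.007*Rt[:,2]; print('final',t)
plan(t+[0,0,.01],Rt)
print('walls', proj(w,[tc+sx*.155*tx+sy*.065*np.cross([0,0,1],tx)+[0,0,.026] for sx in(-1,1) for sy in (-1,1)]))
E
```

```text
final [ 0.55356808 -0.37956773  0.02457785]
at [ 0.5545 -0.3805  0.0774] [-179.85  -19.72 -175.96] D [-0.0009  0.001  -0.0428] |D| 0.0428 ang 0.33 N 1
turn each [-0.002, 0.0032, 0.0007]
[-0.137, 0.011, 0.406]
walls [[210.86526907 -58.6777473 ]
 [436.69525672 -58.44285255]
 [200.84461137 497.87613497]
 [444.45392629 498.72245157]]
```

View pics/w8.png

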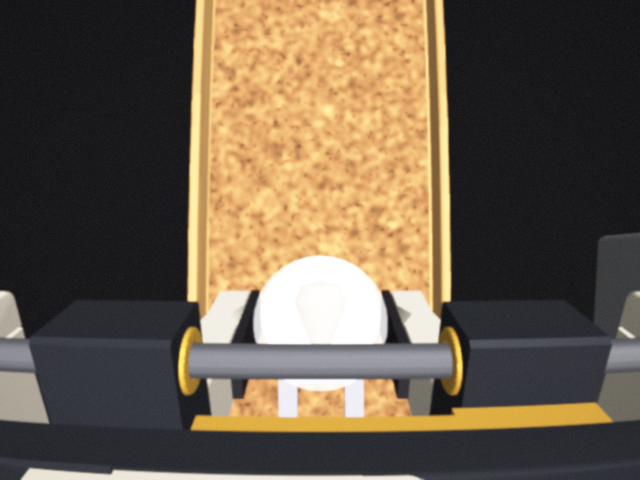

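>>> apply_moves(slide=[[-0.07,0.01,0.2],[-0.055,0,0.15],[-0.035,0,0.1],[-0.01,0,0.03],[-0.01,0,0.03],[0,0,0]], turn=[[-0.002,0.003,0],[0,0,0],[0,0,0],[0,0,0],[0,0,0],[0,0,0]], jaw=[0.6,0.6,0.6,0.6,0.6,0.6])

```text
time_s: 10.25
tcp_pos: [0.5517, -0.3791, 0.0227]
eef_rot: [179.9, -20.3, -176.0]
contact_force: [-4.0, 6.4, 12.1]
gripper_width: 0.0517
```

```bash
python3 - <<'E'
from h import *
Rt=RTray(-20); c=tc+.05*tx+[0,0,.006+.012]
t=c-.007*Rt[:,2]; 
plan(t,Rt)
E
```

```text
at [ 0.5517 -0.3791  0.0227] [ 179.85  -20.29 -175.97] D [ 0.0018 -0.0005  0.0019] |D| 0.0027 ang 0.32 N 1
turn each [0.0015, -0.0034, 0.0006]
[-0.01, -0.006, -0.024]
```

>>> apply_moves(slide=[[-0.01,0,-0.015],[0,0,0],[0,0,0],[0,0,0]], turn=[[0,0,0],[0,0,0],[0,0,0],[0,0,0]], jaw=[0.4,0.3,0.28,0.28])

```text
time_s: 10.65
tcp_pos: [0.5539, -0.3796, 0.0215]
eef_rot: [179.9, -20.2, -176.0]
contact_force: [0.9, -0.2, 0.8]
gripper_width: 0.0626
```

>>> apply_moves(slide=[[0,0,-0.1],[0,0,-0.3],[0,0,-0.4],[0,0,-0.45],[0,0,-0.4],[0,0,0]], turn=[[0,0,0],[0,0,0],[0,0,0],[0,0,0],[0,0,0],[0,0,0]], jaw=[0.28,0.28,0.28,0.28,0.28,0.28])

```text
time_s: 11.25
tcp_pos: [0.6145, -0.3771, 0.1834]
eef_rot: [-179.8, -19.6, -176.0]
contact_force: [1.6, -0.4, 1.4]
gripper_width: 0.063
```

```bash
python3 - <<'E'
from h import *
w=cap('wrist','w9.png')
d=stud[1]-.0575*up+.012*n; Rt=RTt(10); print(r.get_state()['gripper_width'])
plan(d-.007*Rt[:,2]+[-.01,0,.11],Rt)
E
```

```text
0.06322206865135872
at [ 0.6128 -0.3764  0.1803] [-179.97  -19.82 -176.02] D [-0.0399  0.401   0.0348] |D| 0.4045 ang 30.18 N 9
turn each [-0.0006, -0.0385, 0.0061]
[0.026, 0.448, -0.032]
[0.028, 0.447, -0.033]
[0.03, 0.447, -0.035]
[0.032, 0.447, -0.036]
[0.034, 0.447, -0.037]
[0.036, 0.446, -0.039]
[0.038, 0.446, -0.041]
[0.039, 0.446, -0.043]
[0.041, 0.445, -0.045]
```

View pics/w9.png

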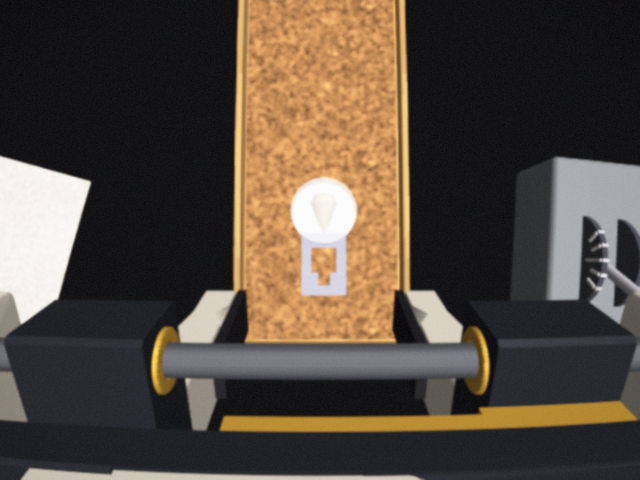

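>>> apply_moves(slide=[[0.05,0.3,-0.15],[0.03,0.447,-0.1],[0.03,0.447,-0.05],[0.03,0.447,-0.03],[0.034,0.447,-0.02],[0.036,0.447,-0.02],[0.038,0.446,-0.01],[0.04,0.446,0]], turn=[[0,-0.038,0.006],[0,-0.038,0.006],[0,-0.038,0.006],[0,-0.038,0.006],[0,-0.038,0.006],[0,-0.038,0.006],[0,-0.038,0.006],[0,-0.038,0.006]], jaw=[0.2,0.15,0.15,0.15,0.15,0.15,0.15,0.15])

```text
time_s: 12.1
tcp_pos: [0.5793, -0.0324, 0.2157]
eef_rot: [-179.7, 6.1, 179.9]
contact_force: [1.2, 0.3, 0.5]
gripper_width: 0.075
```

>>> apply_moves(slide=[[0.04,0.446,0],[0,0.15,0],[0,0,0],[0,0,0]], turn=[[0,-0.038,0.006],[0,0,0],[0,0,0],[0,0,0]], jaw=[0.15,0.15,0.15,0.15])

```text
time_s: 12.5
tcp_pos: [0.5759, 0.0257, 0.2146]
eef_rot: [-179.7, 9.2, 179.5]
contact_force: [-0.3, -0.7, -0.1]
gripper_width: 0.0745
```

```bash
python3 - <<'E'
from h import *
w=cap('wrist','w10.png')
d=stud[1]-.0575*up+.012*n; Rt=RTt(10); print(r.get_state()['joints'].round(1))
plan(d-.006*Rt[:,2]+[-.002,0,.05],Rt)
E
```

```text
[  24.7    7.1  -23.7    5.4  -51.1 -118.4]
at [0.5761 0.0252 0.2146] [-179.67    9.2   179.42] D [ 0.005  -0.0006 -0.0605] |D| 0.0607 ang 0.86 N 2
turn each [-0.0018, -0.0046, 0.0009]
[0.023, -0.001, 0.303]
[0.026, -0.002, 0.303]
```

View pics/w10.png

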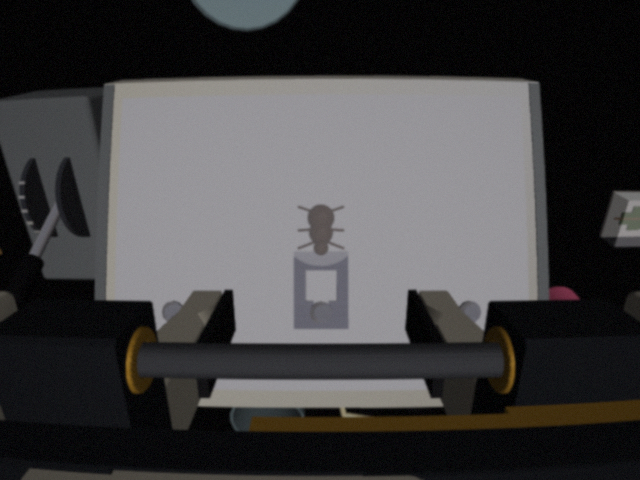

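```bash
python3 - <<'E'
from h import *
w=cap('wrist'); 
for e in onplane(w,[[470,310],[320,310],[173,310]],n=n,p0=p0+.0115*n): print(((e-p0)@dy).round(4),((e-p0)@up).round(4))
cv2.imwrite('pics/w10z.png',cv2.resize(w['pixels'][270:340,150:500],None,fx=2.2,fy=2.2,interpolation=cv2.INTER_CUBIC))
Rt=RTt(10);d=stud[1]-.0575*up+.012*n
plan(d+[-.0012,0,.0085],Rt)
E
```

```text
0.0986 0.0474
-0.0007 0.0474
-0.0983 0.0486
at [0.5762 0.0249 0.2145] [-179.67    9.2   179.37] D [ 0.0068 -0.0003 -0.1079] |D| 0.1081 ang 0.86 N 3
turn each [-0.0012, -0.0031, 0.0004]
[0.035, 0.001, 0.359]
[0.037, 0.001, 0.358]
[0.039, -0.0, 0.358]
```

View pics/w10z.png

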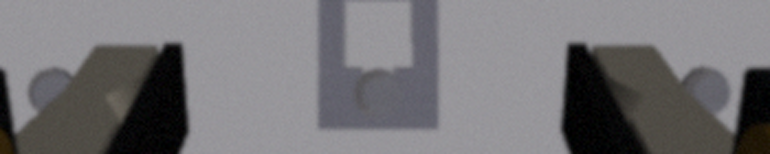

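>>> apply_moves(slide=[[0.035,0,0.2],[0.035,0,0.3],[0.035,0,0.3],[0,0,0.17],[0,0,0.07],[0,0,0.03],[0,0,0]], turn=[[-0.001,-0.003,0],[-0.001,-0.003,0],[-0.001,-0.003,0],[0,0,0],[0,0,0],[0,0,0],[0,0,0]], jaw=[0.15,0.15,0.15,0.15,0.15,0.15,0.15])

```text
time_s: 13.3
tcp_pos: [0.5843, 0.0248, 0.1079]
eef_rot: [-179.9, 10.0, 179.4]
contact_force: [-0.4, 0.4, 0.8]
gripper_width: 0.0746
```

```bash
python3 - <<'E'
from h import *
Rt=RTt(10);d=stud[1]-.0575*up+.012*n
plan(d+[-.0012,0,.0080],Rt)
E
```

```text
at [0.5843 0.0248 0.1079] [-179.94   10.03  179.38] D [-0.0013 -0.0002 -0.0017] |D| 0.0022 ang 0.12 N 1
turn each [-0.0005, 0.0003, 0.0012]
[0.016, -0.003, 0.015]
```

>>> apply_moves(slide=[[0.015,0,0.015],[0,0,0],[0,0,0],[0,0,0],[0,0,0],[0,0,0],[0.002,0,-0.006]], turn=[[0,0,0],[0,0,0],[0,0,0],[0,0,0],[0,0,0],[0,0,0],[0,0,0]], jaw=[0.3,0.45,0.6,0.6,0.6,0.6,0.6], newtons=20)

```text
time_s: 14.0
tcp_pos: [0.5823, 0.0254, 0.1065]
eef_rot: [-180.0, 10.0, 179.4]
contact_force: [1.2, -0.0, -1.0]
gripper_width: 0.0515
```

>>> apply_moves(slide=[[-0.047,0,-0.017],[-0.047,0,-0.017],[-0.047,0,-0.017],[-0.038,0,-0.014],[0,0,0]], turn=[[0,0,0],[0,0,0],[0,0,0],[0,0,0],[0,0,0]], jaw=[0.6,0.6,0.6,0.6,0.6])

```text
time_s: 14.5
tcp_pos: [0.5996, 0.0252, 0.1162]
eef_rot: [-180.0, 10.1, 179.4]
contact_force: [-0.0, 0.5, -1.3]
gripper_width: 0.0512
```

>>> apply_moves(slide=[[0.03,0,-0.08],[0.05,0,-0.13],[0.07,0,-0.19],[0.07,0,-0.19],[0.07,0,-0.19],[0,0,-0.2],[0,0,0]], turn=[[0,0,0],[0,0,0],[0,0,0],[0,0,0],[0,0,0],[0,0,0],[0,0,0]], jaw=[0.6,0.6,0.6,0.6,0.6,0.6,0.6])

```text
time_s: 15.2
tcp_pos: [0.5538, 0.0262, 0.2116]
eef_rot: [179.9, 10.4, 179.5]
contact_force: [0.1, -0.0, 0.1]
gripper_width: 0.0514
```

```bash
python3 - <<'E'
from h import *
w=cap('wrist','w11.png')
Rt=RTray(-20); c=tc-.10*tx+[0,0,.006+.012]
t=c-.007*Rt[:,2]; print('final',t,r.get_state()['gripper_width'])
plan(t+[0,0,.15],Rt)
E
```

```text
final [ 0.40392897 -0.38996662  0.02457785] 0.05154742595909453
at [0.5533 0.0261 0.2099] [179.95  10.24 179.43] D [-0.1494 -0.416  -0.0353] |D| 0.4435 ang 30.57 N 10
turn each [0.0005, 0.0352, -0.0053]
[0.149, -0.418, 0.009]
[0.152, -0.416, 0.017]
[0.154, -0.415, 0.025]
[0.156, -0.414, 0.034]
[0.157, -0.413, 0.042]
[0.158, -0.411, 0.051]
[0.158, -0.41, 0.06]
[0.158, -0.409, 0.068]
[0.158, -0.407, 0.077]
[0.157, -0.406, 0.085]
```

View pics/w11.png

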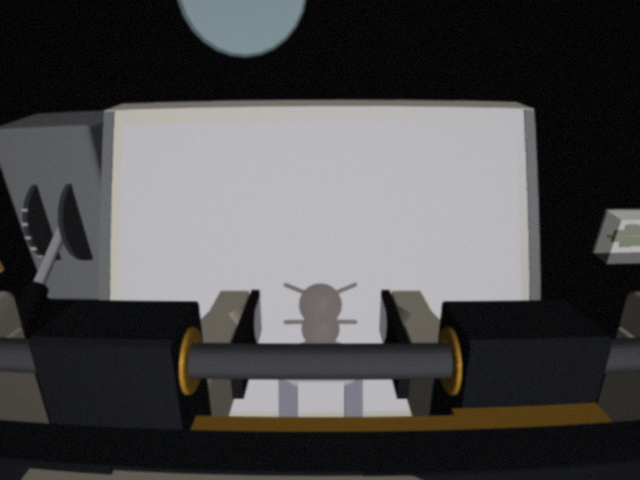

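>>> apply_moves(slide=[[0.149,-0.418,-0.03],[0.152,-0.416,-0.02],[0.154,-0.415,-0.01],[0.156,-0.414,0.01],[0.157,-0.413,0.03],[0.158,-0.411,0.05],[0.158,-0.41,0.06],[0.158,-0.409,0.07]], turn=[[0,0.035,-0.005],[0,0.035,-0.005],[0,0.035,-0.005],[0,0.035,-0.005],[0,0.035,-0.005],[0,0.035,-0.005],[0,0.035,-0.005],[0,0.035,-0.005]], jaw=[0.6,0.6,0.6,0.6,0.6,0.6,0.6,0.6])

```text
time_s: 16.05
tcp_pos: [0.4305, -0.3084, 0.1932]
eef_rot: [179.9, -14.2, -177.1]
contact_force: [1.1, 0.4, -1.1]
gripper_width: 0.0516
```

>>> apply_moves(slide=[[0.158,-0.407,0.08],[0.157,-0.406,0.09],[0,0,0],[0,0,0]], turn=[[0,0.035,-0.005],[0,0.035,-0.005],[0,0,0],[0,0,0]], jaw=[0.6,0.6,0.6,0.6])

```text
time_s: 16.45
tcp_pos: [0.4, -0.3903, 0.1841]
eef_rot: [179.6, -20.2, -176.3]
contact_force: [-0.1, 0.2, -0.9]
gripper_width: 0.0514
```

```bash
python3 - <<'E'
from h import *
Rt=RTray(-20); c=tc-.10*tx+[0,0,.006+.012]
t=c-.007*Rt[:,2]; print('final',t,r.get_state()['gripper_width'],r.get_state()['joints'].round(1))
plan(t+[0,0,.04],Rt,n=4)
E
```

```text
final [ 0.40392897 -0.38996662  0.02457785] 0.05138685229674355 [-19.3  21.6 -11.6   7.6 -75.8 -70.2]
at [ 0.4    -0.3903  0.1841] [ 179.58  -20.18 -176.34] D [ 0.0039  0.0004 -0.1195] |D| 0.1196 ang 0.63 N 4
turn each [0.0015, -0.0005, -0.0009]
[-0.112, -0.002, 0.277]
[-0.112, -0.001, 0.277]
[-0.112, -0.001, 0.277]
[-0.112, -0.0, 0.277]
```

>>> apply_moves(slide=[[-0.112,0,0.277],[-0.112,0,0.277],[-0.112,0,0.277],[-0.112,0,0.277],[0,0,0]], turn=[[0.002,0,-0.001],[0.002,0,-0.001],[0.002,0,-0.001],[0,0,0],[0,0,0]], jaw=[0.6,0.6,0.6,0.6,0.6])

```text
time_s: 16.95
tcp_pos: [0.4033, -0.3873, 0.0632]
eef_rot: [179.9, -20.3, -175.9]
contact_force: [0.1, 0.1, -0.5]
gripper_width: 0.0512
```

```bash
python3 - <<'E'
from h import *
w=cap('wrist','w12.png')
Rt=RTray(-20); c=tc-.10*tx+[0,0,.006+.012]
t=c-.007*Rt[:,2]; print('final',t,r.get_state()['gripper_width'])
plan(t,Rt,n=4)
E
```

```text
final [ 0.40392897 -0.38996662  0.02457785] 0.05147372862083498
at [ 0.4044 -0.3882  0.0654] [ 180.    -20.22 -175.87] D [-0.0005 -0.0018 -0.0408] |D| 0.0409 ang 0.27 N 4
turn each [-0.0002, -0.0006, 0.0004]
[-0.034, -0.004, 0.096]
[-0.034, -0.004, 0.096]
[-0.034, -0.004, 0.096]
[-0.034, -0.004, 0.096]
```

View pics/w12.png

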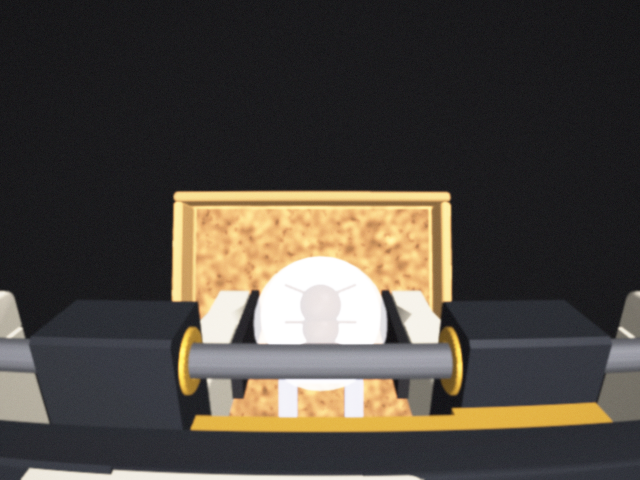

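>>> apply_moves(slide=[[-0.048,-0.01,0.135],[-0.048,-0.005,0.135],[-0.034,0,0.096],[-0.011,0,0.03],[0,0,0],[0,0,0]], turn=[[0,0,0],[0,0,0],[0,0,0],[0,0,0],[0,0,0],[0,0,0]], jaw=[0.6,0.6,0.6,0.6,0.6,0.6])

```text
time_s: 17.6
tcp_pos: [0.4046, -0.3909, 0.0242]
eef_rot: [-179.9, -20.1, -176.0]
contact_force: [-0.7, 1.8, 2.2]
gripper_width: 0.0518
```

>>> apply_moves(slide=[[-0.003,0,0.01],[0,0,0],[0,0,0],[0,0,0],[0,0,0],[0,0,0]], turn=[[0,0,0],[0,0,0],[0,0,0],[0,0,0],[0,0,0],[0,0,0]], jaw=[0.6,0.6,0.4,0.3,0.28,0.28])

```text
time_s: 18.2
tcp_pos: [0.4048, -0.3911, 0.0229]
eef_rot: [-179.9, -20.1, -176.0]
contact_force: [0.1, 0.8, 0.6]
gripper_width: 0.0625
```

>>> apply_moves(slide=[[0,0,-0.1],[0,0,-0.3],[0,0,-0.4],[0,0,-0.45],[0,0,-0.45],[0,0,-0.3],[0,0,0]], turn=[[0,0,0],[0,0,0],[0,0,0],[0,0,0],[0,0,0],[0,0,0],[0,0,0]], jaw=[0.28,0.28,0.28,0.28,0.28,0.28,0.28])

```text
time_s: 18.9
tcp_pos: [0.4765, -0.3869, 0.2162]
eef_rot: [-179.6, -19.6, -176.0]
contact_force: [0.8, -0.3, -0.6]
gripper_width: 0.0629
```

```bash
python3 - <<'E'
from h import *
w=cap('wrist','w13.png'); t=cap('top','t13.png'); print(r.get_state()['joints'].round(1),r.get_state()['gripper_width'])
E
```

```text
[-16.6  25.2  -1.8   7.1 -81.8 -71.5] 0.06333153464786354
```

View pics/w13.png

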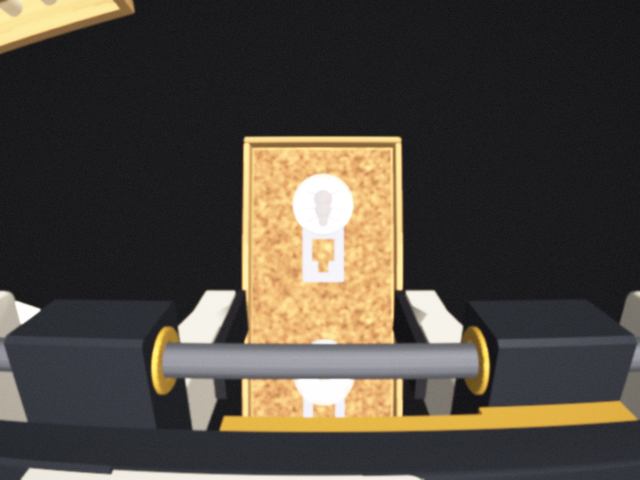

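View pics/t13.png

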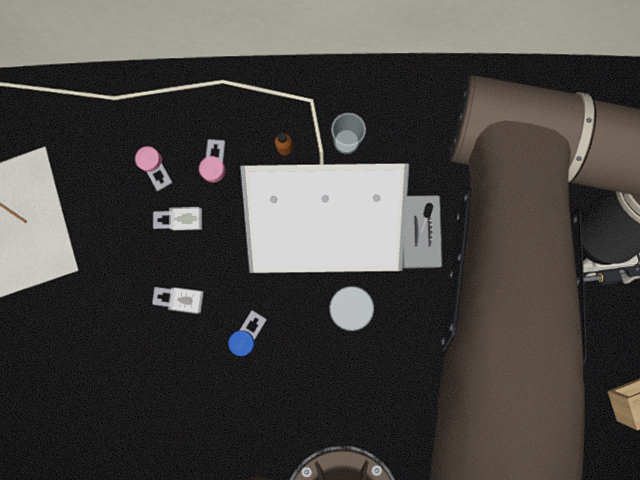

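```bash
cat >> h.py <<'E'
def RB(psi,ph=20):
    a=np.radians(psi);f=np.radians(ph); bx=np.array([np.cos(a),np.sin(a),0]); z=-np.cos(f)*np.array([0,0,1.])-np.sin(f)*bx
    y=np.cross([0,0,1.],bx); return np.c_[np.cross(y,z),y,z]
E
python3 - <<'E'
from h import *
Rt=RB(90); c=np.array([.6175,.327,.012]); plan(c-.15*Rt[:,2]+[0,0,.03],Rt)
E
```

```text
at [ 0.4737 -0.3857  0.2118] [-179.89  -19.95 -175.96] D [ 0.1438  0.764  -0.0288] |D| 0.778 ang 85.92 N 18
turn each [0.0189, -0.0, -0.0522]
[-0.108, 0.418, -0.023]
[-0.141, 0.407, -0.035]
[-0.172, 0.394, -0.046]
[-0.202, 0.378, -0.057]
[-0.231, 0.359, -0.068]
[-0.259, 0.338, -0.077]
[-0.284, 0.314, -0.087]
[-0.308, 0.288, -0.095]
[-0.329, 0.26, -0.103]
[-0.348, 0.231, -0.11]
[-0.365, 0.2, -0.116]
[-0.38, 0.167, -0.121]
[-0.391, 0.133, -0.126]
[-0.401, 0.099, -0.129]
[-0.407, 0.063, -0.131]
[-0.411, 0.028, -0.132]
[-0.411, -0.008, -0.133]
[-0.409, -0.044, -0.132]
```

>>> apply_moves(slide=[[-0.108,0.418,-0.073],[-0.141,0.407,-0.085],[-0.172,0.394,-0.046],[-0.202,0.378,-0.057],[-0.231,0.359,-0.068],[-0.259,0.338,-0.077],[-0.284,0.314,-0.087],[-0.308,0.288,-0.095]], turn=[[0.019,0,-0.052],[0.019,0,-0.052],[0.019,0,-0.052],[0.019,0,-0.052],[0.019,0,-0.052],[0.019,0,-0.052],[0.019,0,-0.052],[0.019,0,-0.052]], jaw=[0.15,0.15,0.15,0.15,0.15,0.15,0.15,0.15])

```text
time_s: 19.8
tcp_pos: [0.54, -0.0444, 0.2062]
eef_rot: [-180.0, -20.2, -137.7]
contact_force: [1.1, 0.8, 0.0]
gripper_width: 0.0745
```

>>> apply_moves(slide=[[-0.329,0.26,-0.103],[-0.348,0.231,-0.11],[-0.365,0.2,-0.116],[-0.38,0.167,-0.121],[-0.391,0.133,-0.126],[-0.401,0.099,-0.129],[-0.407,0.063,-0.131],[-0.411,0.028,-0.132]], turn=[[0.019,0,-0.052],[0.019,0,-0.052],[0.019,0,-0.052],[0.019,0,-0.052],[0.019,0,-0.052],[0.019,0,-0.052],[0.019,0,-0.052],[0.019,0,-0.052]], jaw=[0.15,0.15,0.15,0.15,0.15,0.15,0.15,0.15])

```text
time_s: 20.6
tcp_pos: [0.6052, 0.2945, 0.1923]
eef_rot: [179.9, -20.3, -99.6]
contact_force: [0.5, -0.4, 0.2]
gripper_width: 0.0746
```

```bash
python3 - <<'E'
from h import *
print(r.get_state()['joints'].round(1))
Rt=RB(90); c=np.array([.6175,.327,.012]); plan(c-.15*Rt[:,2]+[0,0,.03],Rt)
E
```

```text
[ 48.2  30.2   2.4  10.7 -79.7 -61.4]
at [0.6052 0.2945 0.1923] [179.93 -20.26 -99.59] D [ 0.0123  0.0838 -0.0093] |D| 0.0852 ang 9.62 N 2
turn each [0.0196, -0.0015, -0.0524]
[-0.413, 0.009, -0.103]
[-0.413, -0.026, -0.102]
```

>>> apply_moves(slide=[[-0.413,0.009,-0.103],[-0.413,-0.026,-0.102],[0,0,0],[0,0,0]], turn=[[0.02,-0.001,-0.052],[0.02,-0.001,-0.052],[0,0,0],[0,0,0]], jaw=[0.15,0.15,0.15,0.15])

```text
time_s: 21.0
tcp_pos: [0.6173, 0.3775, 0.1822]
eef_rot: [-180.0, -20.2, -90.2]
contact_force: [-0.2, 0.1, -0.9]
gripper_width: 0.0744
```

```bash
python3 - <<'E'
from h import *
print(r.get_state()['joints'].round(1))
Rt=RB(90); c=np.array([.6175,.327,.012]); plan(c-.15*Rt[:,2]+[0,0,.03],Rt)
w=cap('wrist','w14.png'); t=cap('top','t14.png')
g=cv2.inRange(cv2.cvtColor(t['pixels'],cv2.COLOR_BGR2HSV),(0,0,110),(180,80,255)); 
E
```

```text
[ 52.8  34.5   8.   12.2 -80.  -56.8]
at [0.6173 0.3775 0.1822] [-179.95  -20.15  -90.18] D [0.0002 0.0008 0.0008] |D| 0.0011 ang 0.23 N 1
turn each [0.0002, -0.0018, -0.002]
[-0.005, -0.002, -0.01]
```

View pics/w14.png

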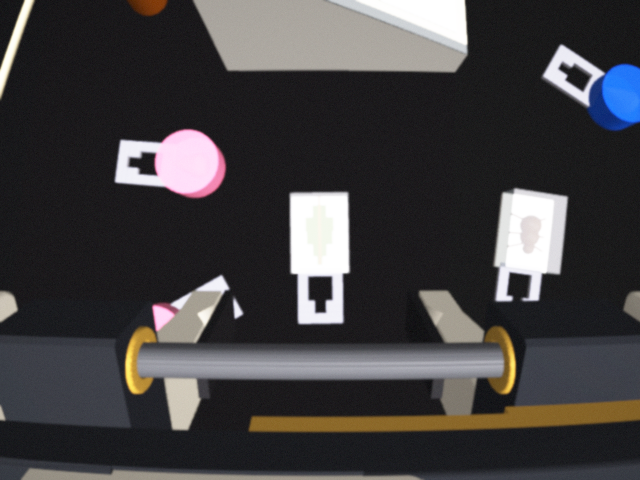

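```bash
python3 - <<'E'
from h import *
w=cap('wrist')
im=w['pixels']; cv2.imwrite('pics/w14z.png',cv2.resize(im[180:335,220:380],None,fx=3.7,fy=3.7,interpolation=cv2.INTER_CUBIC))
q=onplane(w,[[290,192.5],[348.5,192.5],[349.5,272.5],[290,272.5]],.024);print(q.round(4),q.mean(0))
h=onplane(w,[[299,323],[343,323]],.004);print(h.round(4), h.mean(0))
print(onplane(w,[[232,310],[238,315],[222,278]],.004), onplane(w,[[166,320]],.024))
t=cap('top'); print('pink top',onplane(t,[[157,190],[170,182]],.004),onplane(t,[[212,168]],.024))
E
```

```text
[[0.6433 0.2948 0.024 ]
 [0.5965 0.2951 0.024 ]
 [0.5962 0.3589 0.024 ]
 [0.6433 0.3586 0.024 ]] [0.61980829 0.32684453 0.024     ]
[[0.6374 0.4016 0.004 ]
 [0.6005 0.4017 0.004 ]] [0.61894873 0.40165508 0.004     ]
[[0.69385604 0.39068825 0.004     ]
 [0.68876606 0.39487766 0.004     ]
 [0.70241727 0.3637638  0.004     ]] [[0.74286547 0.39647734 0.024     ]]
pink top [[0.68411921 0.3940338  0.004     ]
 [0.70137329 0.36491642 0.004     ]] [[0.72576359 0.2663705  0.024     ]]
```

View pics/w14z.png

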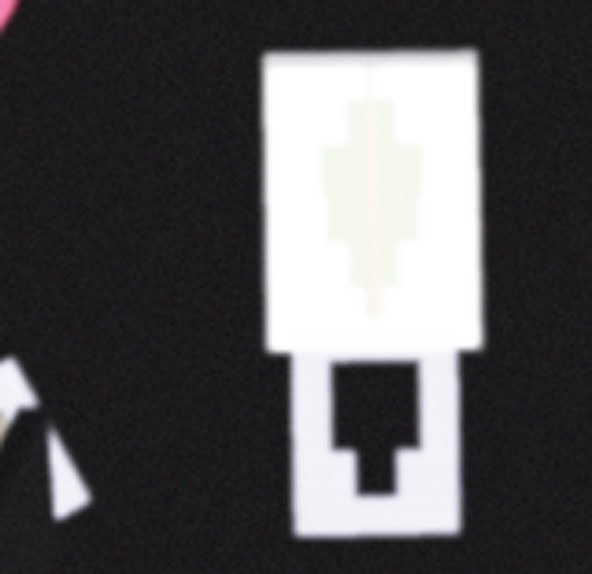

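```bash
python3 - <<'E'
from h import *
Rt=RB(90.5); c=np.array([.6195,.327,.012]); plan(c-.007*Rt[:,2]+[0,0,.001],Rt,n=5)
E
```

```text
at [0.6185 0.3759 0.1845] [-179.82  -20.01  -90.38] D [ 0.001  -0.0465 -0.165 ] |D| 0.1714 ang 0.83 N 5
turn each [0.0003, -0.0, -0.0019]
[-0.025, -0.002, 0.342]
[-0.025, -0.001, 0.342]
[-0.025, -0.001, 0.342]
[-0.025, -0.001, 0.342]
[-0.025, -0.001, 0.342]
```

>>> apply_moves(slide=[[-0.03,0,0.342],[-0.03,0,0.342],[-0.03,0,0.342],[-0.03,0,0.3],[0,0,0.2],[0,0,0.1],[0,0,0],[0,0,0]], turn=[[0,0,-0.002],[0,0,-0.002],[0,0,-0.002],[0,0,-0.002],[0,0,-0.002],[0,0,0],[0,0,0],[0,0,0]], jaw=[0.15,0.15,0.15,0.15,0.15,0.15,0.15,0.15])

```text
time_s: 22.0
tcp_pos: [0.6194, 0.3331, 0.0288]
eef_rot: [180.0, -19.9, -89.4]
contact_force: [-0.2, 1.0, -0.1]
gripper_width: 0.0742
```

```bash
python3 - <<'E'
from h import *
Rt=RB(90.5); c=np.array([.6195,.327,.012]); plan(c-.007*Rt[:,2],Rt)
E
```

```text
at [0.6194 0.3331 0.0288] [179.97 -19.93 -89.43] D [ 0.     -0.0037 -0.0102] |D| 0.0109 ang 0.09 N 1
turn each [0.0, 0.0008, 0.0008]
[0.0, -0.0, 0.109]
```

>>> apply_moves(slide=[[0,0,0.07],[0,0,0.035],[0,0,0],[0,0,0],[0,0,0],[0,0,0],[0,0,0],[0,0,0]], turn=[[0,0,0],[0,0,0],[0,0,0],[0,0,0],[0,0,0],[0,0,0],[0,0,0],[0,0,0]], jaw=[0.15,0.15,0.3,0.45,0.7,0.7,0.7,0.7], newtons=35)

```text
time_s: 22.8
tcp_pos: [0.6187, 0.3294, 0.0178]
eef_rot: [179.9, -20.0, -89.4]
contact_force: [-0.9, 0.4, 1.4]
gripper_width: 0.0456
```

```bash
python3 - <<'E'
from h import *
p,Rm,s=cur(); print(p,s['eef_rot'],s['contact_force'],s['gripper_width'])
w=cap('wrist','w15.png')
E
```

```text
[0.61868817 0.32940501 0.01782785] [179.89693361 -19.9818378  -89.382261  ] [-0.9443201   0.35744245  1.36170666] 0.04558952386142316
```

View pics/w15.png

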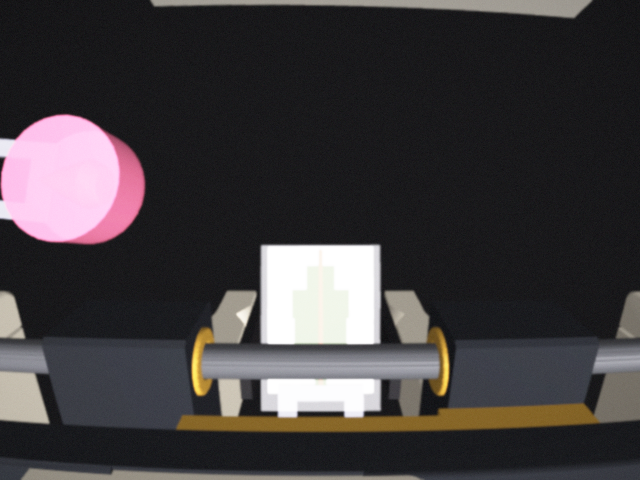

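>>> apply_moves(slide=[[0,0,-0.1],[0,0,-0.3],[0,0,-0.45],[0,0,-0.45],[0,0,-0.45],[0,0,-0.45],[0,0,0]], turn=[[0,0,0],[0,0,0],[0,0,0],[0,0,0],[0,0,0],[0,0,0],[0,0,0]], jaw=[0.7,0.7,0.7,0.7,0.7,0.7,0.7])

```text
time_s: 23.55
tcp_pos: [0.6202, 0.4081, 0.2325]
eef_rot: [-179.6, -19.5, -89.4]
contact_force: [0.4, -1.1, -0.9]
gripper_width: 0.0458
```

```bash
cat >> h.py <<'E'
UP0=.0478; stud=[p0+UP0*up+k*dy for k in (.099,0,-.099)]
def hang(k,s,h,g=(.0003,0,.0063),th=10):
    "TCP pose: stud k, s=how far block is up from home (.018 = opening over stud), h above face"
    Rt=RTt(th); return stud[k]+(s-.0635)*up+(.012+h)*n-Rt@np.array(g),Rt
E
python3 - <<'E'
from h import *
print(r.get_state()['gripper_width'])
t,Rt=hang(0,.018,.07); print(t); plan(t,Rt)
E
```

```text
0.0458401195026608
[0.55985786 0.12389912 0.17092047]
at [0.6202 0.4081 0.2325] [-179.58  -19.53  -89.43] D [-0.0604 -0.2842 -0.0615] |D| 0.297 ang 94.98 N 12
turn each [-0.0077, -0.0219, 0.0891]
[0.206, 0.054, 0.127]
[0.215, 0.024, 0.12]
[0.22, -0.006, 0.113]
[0.221, -0.037, 0.106]
[0.217, -0.068, 0.098]
[0.209, -0.097, 0.09]
[0.197, -0.125, 0.082]
[0.181, -0.152, 0.074]
[0.161, -0.175, 0.067]
[0.139, -0.196, 0.06]
[0.113, -0.214, 0.053]
[0.085, -0.228, 0.047]
```

>>> apply_moves(slide=[[0.206,0.054,0.06],[0.215,0.024,0.06],[0.22,-0.006,0.06],[0.221,-0.037,0.06],[0.217,-0.068,0.06],[0.209,-0.097,0.06],[0.197,-0.125,0.05],[0.181,-0.152,0.05]], turn=[[-0.008,-0.022,0.089],[-0.008,-0.022,0.089],[-0.008,-0.022,0.089],[-0.008,-0.022,0.089],[-0.008,-0.022,0.089],[-0.008,-0.022,0.089],[-0.008,-0.022,0.089],[-0.008,-0.022,0.089]], jaw=[0.7,0.7,0.7,0.7,0.7,0.7,0.7,0.7])

```text
time_s: 24.35
tcp_pos: [0.5769, 0.2226, 0.2196]
eef_rot: [-174.4, 0.2, -150.8]
contact_force: [0.8, -0.4, -1.0]
gripper_width: 0.0459
```

>>> apply_moves(slide=[[0.161,-0.175,0.03],[0.139,-0.196,0.03],[0.113,-0.214,0.03],[0.085,-0.228,0.03],[0,0,0],[0,0,0]], turn=[[-0.008,-0.022,0.089],[-0.008,-0.022,0.089],[-0.008,-0.022,0.089],[-0.008,-0.022,0.089],[0,0,0],[0,0,0]], jaw=[0.7,0.7,0.7,0.7,0.7,0.7])

```text
time_s: 24.95
tcp_pos: [0.5557, 0.1288, 0.2107]
eef_rot: [-179.8, 9.4, 179.3]
contact_force: [0.5, 0.7, -1.9]
gripper_width: 0.0457
```

```bash
python3 - <<'E'
from h import *
print(r.get_state()['gripper_width'],r.get_state()['joints'].round(1))
t,Rt=hang(0,.018,.05); print(t); plan(t,Rt)
cap('wrist','w16.png')
s=cap('side'); cv2.imwrite('pics/s16.png',cv2.resize(s['pixels'][165:325,210:400],None,fx=4.2,fy=3.7))
E
```

```text
0.0457247297838337 [  36.5    6.8  -25.5    7.6  -50.6 -131.7]
[0.56985705 0.12377172 0.15359996]
at [0.5557 0.1288 0.2107] [-179.75    9.4   179.3 ] D [ 0.0141 -0.005  -0.0571] |D| 0.0591 ang 0.65 N 2
turn each [-0.0014, -0.0035, 0.0002]
[-0.023, -0.023, 0.294]
[-0.022, -0.024, 0.294]
```

View pics/w16.png

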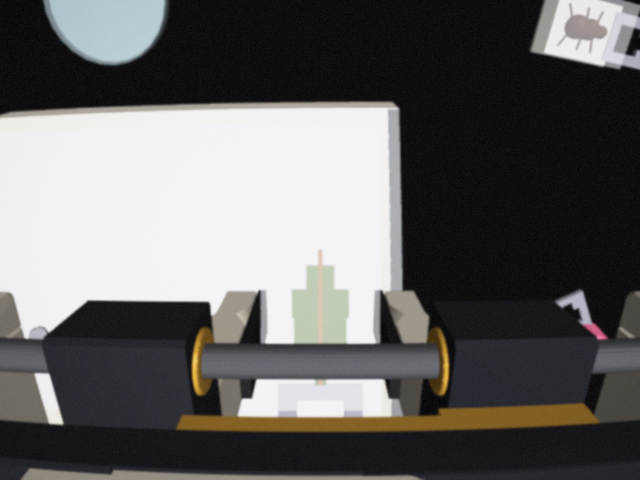

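View pics/s16.png

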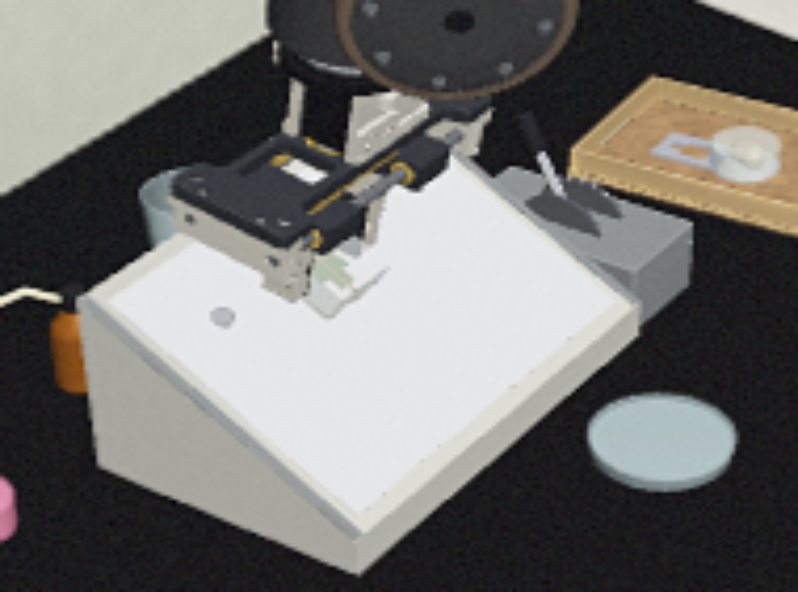

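>>> apply_moves(slide=[[-0.023,-0.024,0.2],[-0.022,-0.024,0.25],[0,0,0.14],[0,0,0],[0,0,0]], turn=[[-0.001,-0.003,0],[-0.001,-0.003,0],[0,0,0],[0,0,0],[0,0,0]], jaw=[0.7,0.7,0.7,0.7,0.7])

```text
time_s: 25.55
tcp_pos: [0.5706, 0.1248, 0.1526]
eef_rot: [-179.9, 9.9, 179.3]
contact_force: [0.2, 0.5, -0.6]
gripper_width: 0.0458
```

```bash
python3 - <<'E'
from h import *
t,Rt=hang(0,.018,.018); print(t); plan(t,Rt)
E
```

```text
[0.58585575 0.12356787 0.12588715]
at [0.5706 0.1248 0.1526] [-179.87    9.86  179.35] D [ 0.0153 -0.0012 -0.0268] |D| 0.0308 ang 0.2 N 1
turn each [-0.0014, -0.0017, 0.0009]
[-0.105, -0.01, 0.29]
```

>>> apply_moves(slide=[[-0.035,-0.005,0.1],[-0.035,-0.005,0.1],[-0.035,0,0.09],[0,0,0],[0,0,0]], turn=[[-0.001,-0.001,0.001],[0,0,0],[0,0,0],[0,0,0],[0,0,0]], jaw=[0.7,0.7,0.7,0.7,0.7])

```text
time_s: 26.05
tcp_pos: [0.5854, 0.1226, 0.1254]
eef_rot: [-180.0, 9.9, 179.2]
contact_force: [-0.5, -0.6, -1.2]
gripper_width: 0.0458
```

```bash
python3 - <<'E'
from h import *
t,Rt=hang(0,.018,.0); print(t); plan(t,Rt)
s=cap('side'); cv2.imwrite('pics/s17.png',cv2.resize(s['pixels'][205:305,230:350],None,fx=5.5,fy=5.5,interpolation=cv2.INTER_CUBIC))
E
```

```text
[0.59485502 0.1234532  0.11029869]
at [0.5854 0.1226 0.1254] [-179.98    9.92  179.17] D [ 0.0094  0.0008 -0.0151] |D| 0.0178 ang 0.13 N 1
turn each [-0.0005, -0.0009, -0.0011]
[-0.067, 0.01, 0.165]
```

View pics/s17.png

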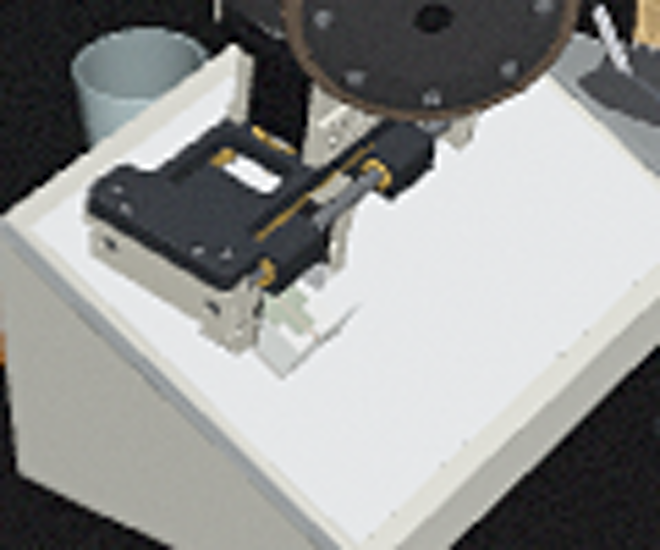

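Stud hidden by the hand; pressing down in small steps and watching the force.

>>> apply_moves(slide=[[-0.018,0.01,0.047],[-0.018,0,0.047],[0,0,0]], turn=[[0,0,-0.001],[0,0,0],[0,0,0]], jaw=[0.7,0.7,0.7])

```text
time_s: 26.4
tcp_pos: [0.5906, 0.1238, 0.1165]
eef_rot: [-180.0, 9.9, 179.3]
contact_force: [0.1, -0.4, -1.5]
gripper_width: 0.0459
```

>>> apply_moves(slide=[[-0.01,0,0.028],[-0.01,0,0.028],[0,0,0]], turn=[[0,0,0],[0,0,0],[0,0,0]], jaw=[0.7,0.7,0.7])

```text
time_s: 26.7
tcp_pos: [0.5935, 0.1237, 0.1116]
eef_rot: [-180.0, 9.9, 179.3]
contact_force: [-0.3, -0.4, -0.5]
gripper_width: 0.046
```

```bash
python3 - <<'E'
from h import *
t,Rt=hang(0,.018,.0); print(t); plan(t,Rt);print(((cur()[0]-t)@n),((cur()[0]-t)@up))
E
```

```text
[0.59485502 0.1234532  0.11029869]
at [0.5935 0.1237 0.1116] [-179.98    9.94  179.27] D [ 0.0013 -0.0002 -0.0013] |D| 0.0018 ang 0.06 N 1
turn each [-0.0002, -0.0007, 0.0]
[-0.011, -0.002, 0.015]
0.0017491117004362327 -0.0005108731641983275
```

>>> apply_moves(slide=[[-0.005,0,0.014],[-0.003,0,0.008],[0,0,0]], turn=[[0,0,0],[0,0,0],[0,0,0]], jaw=[0.7,0.7,0.7])

```text
time_s: 27.0
tcp_pos: [0.5942, 0.1237, 0.111]
eef_rot: [-180.0, 10.0, 179.3]
contact_force: [-10.4, 0.4, 11.5]
gripper_width: 0.046
```

>>> apply_moves(slide=[[0.003,0,-0.008],[0.042,0,0.015],[0.042,0,0.015],[0.042,0,0.015],[0.035,0,0.013],[0,0,0]], turn=[[0,0,0],[0,0,0],[0,0,0],[0,0,0],[0,0,0],[0,0,0]], jaw=[0.7,0.7,0.7,0.7,0.7,0.7])

```text
time_s: 27.6
tcp_pos: [0.5798, 0.1245, 0.1027]
eef_rot: [180.0, 10.1, 179.3]
contact_force: [-1.1, 0.7, 5.3]
gripper_width: 0.0461
```

```bash
python3 - <<'E'
from h import *
t,Rt=hang(0,.0,.0); print(t,cur()[0]); print('n',((cur()[0]-t)@n),'up',((cur()[0]-t)@up),r.get_state()['contact_force'],r.get_state()['gripper_width'])
cap('wrist','w18.png')
E
```

```text
[0.57926783 0.12365181 0.10129869] [0.57975525 0.12445383 0.10274912]
n 0.0010175334068730298 up 0.001138450277736717 [-1.14816816  0.70694824  5.33094189] 0.046059041875123156
```

>>> apply_moves(slide=[[0.01,0,0.003],[0.01,0,0.003],[0,0,0]], turn=[[0,0,0],[0,0,0],[0,0,0]], jaw=[0.7,0.7,0.7])

```text
time_s: 27.95
tcp_pos: [0.5781, 0.1244, 0.1018]
eef_rot: [180.0, 10.0, 179.3]
contact_force: [-0.7, 0.4, 5.0]
gripper_width: 0.0459
```

>>> apply_moves(slide=[[0.01,0,0.003],[0.01,0,0.003],[0,0,0]], turn=[[0,0,0],[0,0,0],[0,0,0]], jaw=[0.7,0.7,0.7])

```text
time_s: 28.25
tcp_pos: [0.5768, 0.1245, 0.1011]
eef_rot: [179.9, 10.1, 179.3]
contact_force: [3.9, -1.2, 5.3]
gripper_width: 0.0454
```

```bash
python3 - <<'E'
from h import *
t,Rt=hang(0,.0,.0); f=r.get_state()['contact_force']; print('n',((cur()[0]-t)@n),'up',((cur()[0]-t)@up),f@n,f@up,f)
E
```

```text
n 0.0010414697865576924 up -0.002213677216604654 2.5879738628564217 6.0203351591875025 [ 3.90490979 -1.19173773  5.25141869]
```

>>> apply_moves(slide=[[0.01,0,0.003],[0,0,0]], turn=[[0,0,0],[0,0,0]], jaw=[0.7,0.7])

```text
time_s: 28.45
tcp_pos: [0.5767, 0.1247, 0.101]
eef_rot: [179.9, 10.2, 179.3]
contact_force: [7.4, -3.4, 5.1]
gripper_width: 0.0457
```

```bash
python3 - <<'E'
from h import *
t,Rt=hang(0,.0,.0); f=r.get_state()['contact_force']; print('n',((cur()[0]-t)@n),'up',((cur()[0]-t)@up),f@n,f@up,f)
E
```

```text
n 0.0010612638435353982 up -0.002400428650310193 0.672457224873216 8.973563932818042 [ 7.39253642 -3.38833716  5.06914701]
```

>>> apply_moves(slide=[[-0.01,0,-0.003],[0,0,0],[0,0,0],[0,0,0],[0,0,-0.1],[0,0,-0.3],[0,0,-0.4],[0,0,-0.3]], turn=[[0,0,0],[0,0,0],[0,0,0],[0,0,0],[0,0,0],[0,0,0],[0,0,0],[0,0,0]], jaw=[0.7,0.5,0.3,0.3,0.3,0.3,0.3,0.3])

```text
time_s: 29.25
tcp_pos: [0.5561, 0.1242, 0.2109]
eef_rot: [180.0, 10.0, 179.3]
contact_force: [1.6, 0.8, -0.8]
gripper_width: 0.0609
```

```bash
python3 - <<'E'
from h import *
cap('wrist','w19.png'); t=cap('top','t19.png'); s=cap('side'); cv2.imwrite('pics/s19.png',cv2.resize(s['pixels'][185:305,220:370],None,fx=5,fy=5,interpolation=cv2.INTER_CUBIC)); print(r.get_state()['gripper_width'],cur()[0])
E
```

```text
0.061356673166176184 [0.5570719  0.12489359 0.21142934]
```

View pics/w19.png

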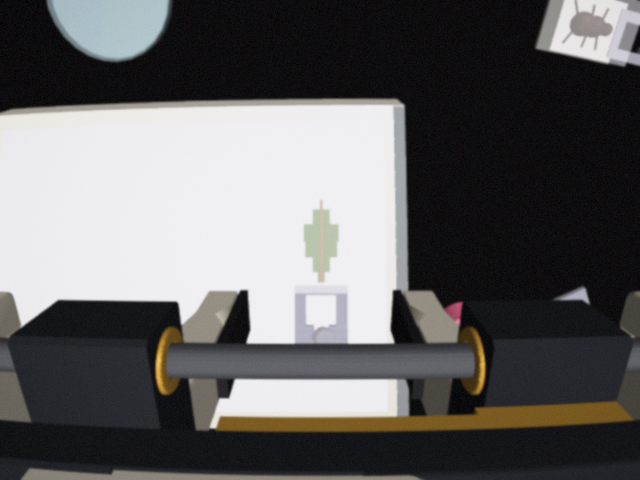

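View pics/s19.png

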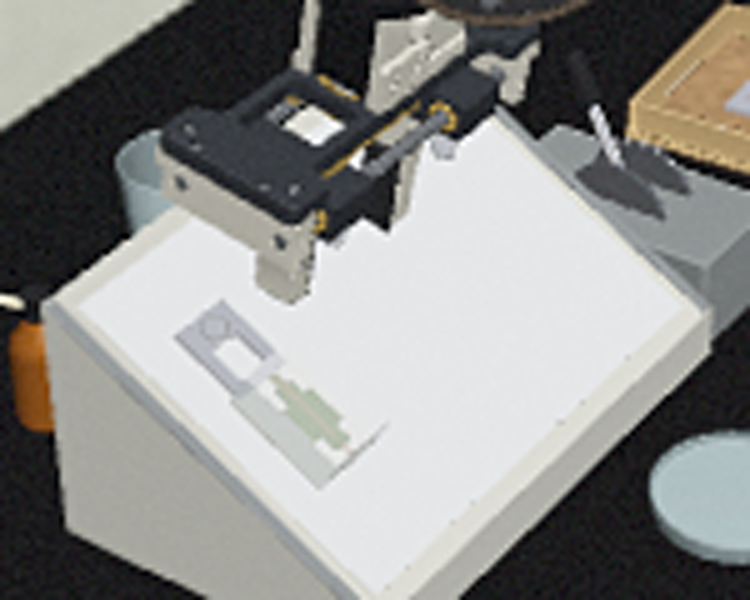

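View pics/t19.png

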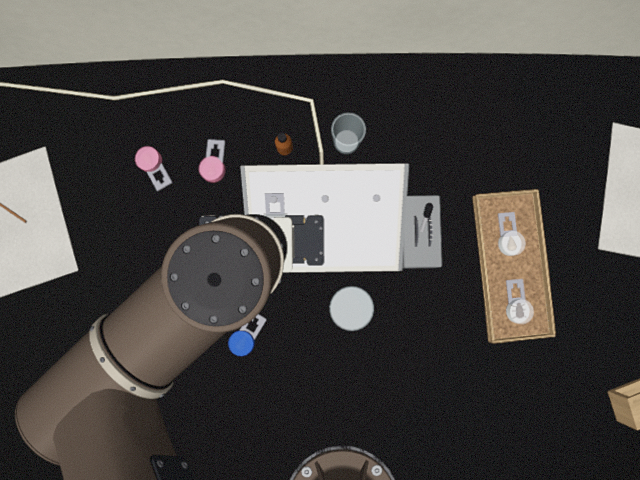

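Block A hangs home on stud 1 (the stud head sits at the slot end). Next is block B, which was knocked aside.

```bash
python3 - <<'E'
from h import *
t=cap('top'); im=cv2.imread('pics/t13.png'); hsv=cv2.cvtColor(im,cv2.COLOR_BGR2HSV)
g=cv2.inRange(hsv,(0,0,110),(180,80,255)); g[:, :140]=0; g[:,215:]=0; g[:270]=0; g[325:]=0
cs,_=cv2.findContours(g,0,2); k=max(cs,key=cv2.contourArea); R_=cv2.minAreaRect(k); print(R_)
b=cv2.boxPoints(R_); q=onplane(t,b,.014); print(q.round(4),q.mean(0))
# overall 106.5 long; centre of length = block centre + 21.25 along +x
e=q[0]-q[1]; e2=q[1]-q[2]; L=e if np.linalg.norm(e)>np.linalg.norm(e2) else e2; L=L/np.linalg.norm(L); L=L if L[1]>0 else -L
psi=np.degrees(np.arctan2(L[1],L[0])); c=q.mean(0)-.02125*L; print(psi,c)
Rt=RB(psi); plan(np.r_[c[:2],.012]-.15*Rt[:,2]+[0,0,.03],Rt)
E
```

```text
((177.10699462890625, 298.9476013183594), (48.83449172973633, 22.864320755004883), 7.594643592834473)
[[0.4271 0.401  0.014 ]
 [0.4757 0.3945 0.014 ]
 [0.4603 0.2885 0.014 ]
 [0.412  0.2953 0.014 ]] [0.44378566 0.34483843 0.014     ]
81.72747703012871 [0.44072817 0.32380954 0.014     ]
at [0.5564 0.1244 0.2096] [179.93  10.02 179.26] D [-0.1083  0.2501 -0.0267] |D| 0.2739 ang 86.84 N 11
turn each [0.0077, 0.0261, -0.0877]
[0.104, 0.226, 0.007]
[0.073, 0.238, 0.007]
[0.041, 0.245, 0.007]
[0.008, 0.249, 0.005]
[-0.025, 0.248, 0.002]
[-0.057, 0.242, -0.003]
[-0.088, 0.233, -0.008]
[-0.117, 0.219, -0.015]
[-0.144, 0.202, -0.023]
[-0.168, 0.181, -0.031]
[-0.189, 0.157, -0.04]
```

>>> apply_moves(slide=[[0.104,0.226,-0.02],[0.073,0.238,-0.02],[0.041,0.245,0],[0.008,0.249,0],[-0.025,0.248,0],[-0.057,0.242,0],[-0.088,0.233,0],[-0.117,0.219,0]], turn=[[0.008,0.026,-0.088],[0.008,0.026,-0.088],[0.008,0.026,-0.088],[0.008,0.026,-0.088],[0.008,0.026,-0.088],[0.008,0.026,-0.088],[0.008,0.026,-0.088],[0.008,0.026,-0.088]], jaw=[0.15,0.15,0.15,0.15,0.15,0.15,0.15,0.15])

```text
time_s: 30.25
tcp_pos: [0.4759, 0.3059, 0.1914]
eef_rot: [-175.4, -12.7, -121.1]
contact_force: [0.2, 0.1, -0.6]
gripper_width: 0.0746
```

>>> apply_moves(slide=[[-0.144,0.202,-0.02],[-0.168,0.181,-0.03],[-0.189,0.157,-0.04],[0,0,0],[0,0,0]], turn=[[0.008,0.026,-0.088],[0.008,0.026,-0.088],[0.008,0.026,-0.088],[0,0,0],[0,0,0]], jaw=[0.15,0.15,0.15,0.15,0.15])

```text
time_s: 30.75
tcp_pos: [0.4461, 0.3736, 0.1831]
eef_rot: [-179.9, -20.4, -98.0]
contact_force: [-0.8, 0.1, -0.4]
gripper_width: 0.0746
```

```bash
python3 - <<'E'
from h import *
print(r.get_state()['joints'].round(1))
Rt=RB(81.7); plan(np.array([.4407,.3238,.012])-.15*Rt[:,2]+[0,0,.03],Rt)
cap('wrist','w20.png')
E
```

```text
[ 63.4  24.2  -7.2   6.6 -78.  -73.9]
at [0.4461 0.3736 0.1831] [-179.92  -20.38  -98.03] D [ 0.0021  0.001  -0.0002] |D| 0.0023 ang 0.49 N 1
turn each [-0.002, -0.0044, 0.003]
[-0.013, -0.019, -0.003]
```

View pics/w20.png

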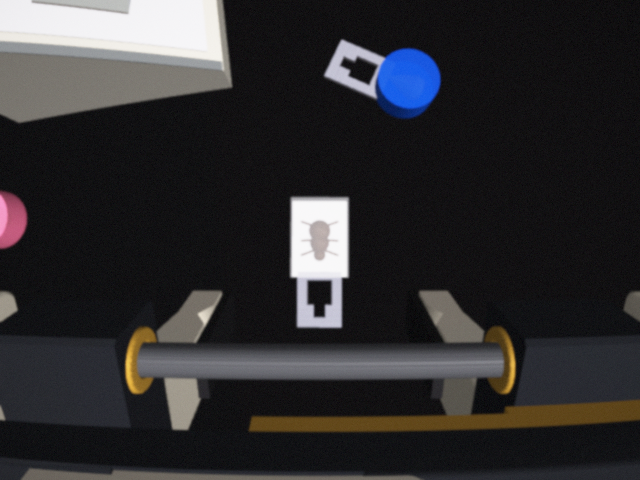

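```bash
python3 - <<'E'
from h import *
w=cap('wrist')
im=w['pixels']; cv2.imwrite('pics/w20z.png',cv2.resize(im[185:340,260:380],None,fx=3.7,fy=3.7,interpolation=cv2.INTER_CUBIC))
q=onplane(w,[[290.5,197],[349,197],[349,277],[290,277]],.024);print(q.round(4),q.mean(0))
h=onplane(w,[[297,327.5],[341.5,327.5]],.004);hm=h.mean(0);print(h.round(4),hm)
L=hm-q.mean(0); psi=np.degrees(np.arctan2(L[1],L[0])); print(psi,np.linalg.norm(L[:2]), np.linalg.norm(q[0]-q[1]),np.linalg.norm(q[1]-q[2]))
e=q[3]-q[0]+q[2]-q[1]; print(np.degrees(np.arctan2(e[1],e[0])))
c=q.mean(0);c[2]=.012; Rt=RB(81.8); plan(c-.007*Rt[:,2]+[0,0,.01],Rt,n=5)
E
```

```text
[[0.4606 0.2921 0.024 ]
 [0.4142 0.2987 0.024 ]
 [0.4234 0.3618 0.024 ]
 [0.4696 0.3553 0.024 ]] [0.44195742 0.32696989 0.024     ]
[[0.4713 0.3985 0.004 ]
 [0.4343 0.4037 0.004 ]] [0.45280051 0.40111419 0.004     ]
81.67986931626449 0.07493297454794927 0.04683276338185068 0.06380686129945
81.79234743644304
at [0.4468 0.3728 0.1843] [-179.87  -20.27  -98.14] D [-0.0045 -0.0435 -0.1557] |D| 0.1617 ang 0.31 N 5
turn each [-0.0004, -0.0006, 0.0001]
[-0.026, -0.003, 0.322]
[-0.026, -0.003, 0.322]
[-0.025, -0.003, 0.322]
[-0.025, -0.003, 0.322]
[-0.025, -0.003, 0.323]
```

View pics/w20z.png

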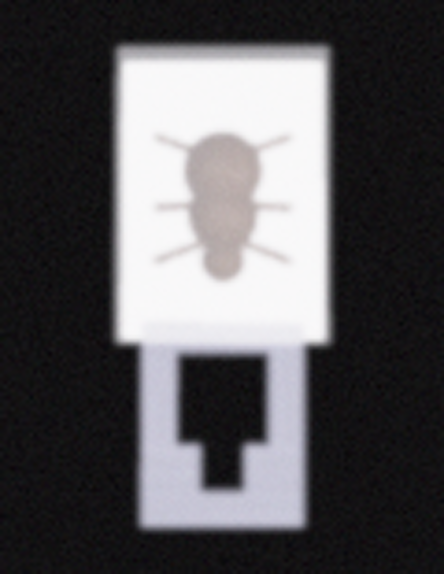

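>>> apply_moves(slide=[[-0.026,-0.003,0.322],[-0.026,-0.003,0.322],[-0.026,-0.003,0.322],[-0.025,-0.003,0.322],[-0.025,-0.003,0.3],[0,0,0],[0,0,0]], turn=[[0,-0.001,0],[0,-0.001,0],[0,-0.001,0],[0,0,0],[0,0,0],[0,0,0],[0,0,0]], jaw=[0.15,0.15,0.15,0.15,0.15,0.15,0.15])

```text
time_s: 31.55
tcp_pos: [0.4435, 0.3309, 0.0322]
eef_rot: [-179.8, -20.0, -98.1]
contact_force: [0.5, 0.8, 0.6]
gripper_width: 0.075
```

```bash
python3 - <<'E'
from h import *
c=np.array([.442,.3273,.012]); Rt=RB(81.8); plan(c-.007*Rt[:,2],Rt)
E
```

```text
at [0.4435 0.3309 0.0322] [-179.82  -19.96  -98.13] D [-0.0011 -0.0012 -0.0136] |D| 0.0137 ang 0.22 N 1
turn each [-0.0023, 0.0005, 0.0008]
[-0.033, 0.01, 0.133]
```

>>> apply_moves(slide=[[-0.02,0.01,0.08],[-0.013,0,0.05],[0,0,0],[0,0,0],[0,0,0],[0,0,0],[0,0,0],[0,0,0]], turn=[[-0.002,0,0],[0,0,0],[0,0,0],[0,0,0],[0,0,0],[0,0,0],[0,0,0],[0,0,0]], jaw=[0.15,0.15,0.3,0.45,0.7,0.7,0.7,0.7], newtons=35)

```text
time_s: 32.35
tcp_pos: [0.4417, 0.3304, 0.0183]
eef_rot: [180.0, -19.9, -98.0]
contact_force: [-1.6, 1.1, 2.4]
gripper_width: 0.0457
```

```bash
python3 - <<'E'
from h import *
p,Rm,s=cur(); print(p,s['eef_rot'],s['contact_force'],s['gripper_width'])
print('grip offset',Rm.T@(np.array([.442,.3273,.012])-p))
E
```

```text
[0.44170119 0.3304212  0.018302  ] [179.98886731 -19.91957941 -98.04811268] [-1.59219605  1.06724853  2.44810697] 0.04574575286889733
grip offset [ 0.00071913 -0.00073421  0.00696348]
```

>>> apply_moves(slide=[[0,0,-0.1],[0,0,-0.3],[0,0,-0.45],[0,0,-0.45],[0,0,-0.45],[0,0,-0.45],[0,0,0]], turn=[[0,0,0],[0,0,0],[0,0,0],[0,0,0],[0,0,0],[0,0,0],[0,0,0]], jaw=[0.7,0.7,0.7,0.7,0.7,0.7,0.7])

```text
time_s: 33.05
tcp_pos: [0.4543, 0.4082, 0.2316]
eef_rot: [-179.7, -19.4, -98.1]
contact_force: [-0.7, -0.6, -2.7]
gripper_width: 0.0458
```

```bash
python3 - <<'E'
from h import *
print(r.get_state()['gripper_width'])
t,Rt=hang(1,.0165,.07,g=(.0007,0,.007)); print(t); plan(t+[0,0,.03],Rt)
E
```

```text
0.045849797924259084
[0.55756996 0.02492024 0.17092929]
at [0.4543 0.4082 0.2316] [-179.69  -19.38  -98.07] D [ 0.1032 -0.3833 -0.0307] |D| 0.3981 ang 86.86 N 11
turn each [-0.0075, -0.0252, 0.088]
[0.304, -0.141, 0.137]
[0.287, -0.182, 0.124]
[0.265, -0.219, 0.111]
[0.238, -0.254, 0.099]
[0.206, -0.284, 0.088]
[0.17, -0.31, 0.077]
[0.13, -0.331, 0.068]
[0.088, -0.346, 0.06]
[0.044, -0.355, 0.054]
[-0.002, -0.359, 0.049]
[-0.047, -0.356, 0.046]
```

>>> apply_moves(slide=[[0.304,-0.141,0.08],[0.287,-0.182,0.08],[0.265,-0.219,0.08],[0.238,-0.254,0.08],[0.206,-0.284,0.07],[0.17,-0.31,0.06],[0.13,-0.331,0.06],[0.088,-0.346,0.05]], turn=[[-0.008,-0.025,0.088],[-0.008,-0.025,0.088],[-0.008,-0.025,0.088],[-0.008,-0.025,0.088],[-0.008,-0.025,0.088],[-0.008,-0.025,0.088],[-0.008,-0.025,0.088],[-0.008,-0.025,0.088]], jaw=[0.7,0.7,0.7,0.7,0.7,0.7,0.7,0.7])

```text
time_s: 33.85
tcp_pos: [0.5271, 0.129, 0.2242]
eef_rot: [-175.5, 1.8, -158.6]
contact_force: [0.4, -0.6, -1.3]
gripper_width: 0.0459
```

>>> apply_moves(slide=[[0.044,-0.355,0.05],[0,-0.359,0.04],[-0.047,-0.356,0.04],[0,0,0],[0,0,0]], turn=[[-0.008,-0.025,0.088],[-0.008,-0.025,0.088],[-0.008,-0.025,0.088],[0,0,0],[0,0,0]], jaw=[0.7,0.7,0.7,0.7,0.7])

```text
time_s: 34.35
tcp_pos: [0.5542, 0.025, 0.2179]
eef_rot: [-179.7, 9.2, 179.1]
contact_force: [0.1, 0.4, -2.0]
gripper_width: 0.046
```

```bash
python3 - <<'E'
from h import *
print(r.get_state()['gripper_width'],r.get_state()['joints'].round(1))
t,Rt=hang(1,.0165,.045,g=(.0007,0,.007)); print(t); plan(t,Rt,n=3)
cap('wrist','w21.png')
E
```

```text
0.04595430513736216 [  25.8    4.9  -25.9    5.6  -51.3 -119.9]
[0.57006895 0.02476098 0.14927866]
at [0.5542 0.025  0.2179] [-179.69    9.17  179.13] D [ 0.0158 -0.0002 -0.0686] |D| 0.0704 ang 0.91 N 3
turn each [-0.0013, -0.0032, -0.0005]
[-0.016, 0.001, 0.234]
[-0.015, 0.001, 0.234]
[-0.013, 0.0, 0.234]
```

View pics/w21.png

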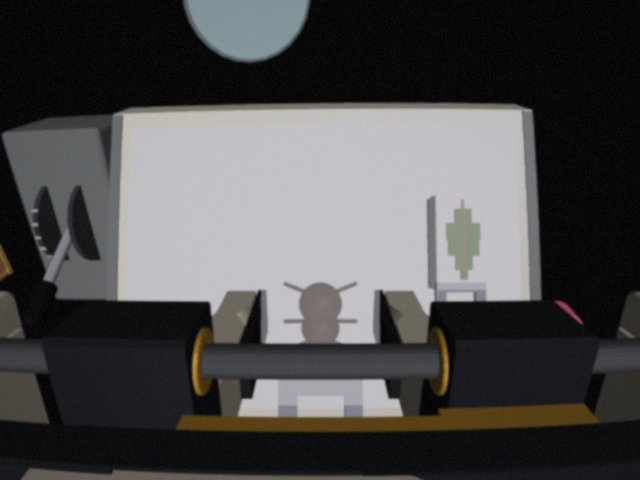

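>>> apply_moves(slide=[[-0.016,0,0.2],[-0.015,0,0.25],[-0.013,0,0.2],[0,0,0.05],[0,0,0],[0,0,0]], turn=[[-0.001,-0.003,0],[-0.001,-0.003,0],[-0.001,-0.003,0],[0,0,0],[0,0,0],[0,0,0]], jaw=[0.7,0.7,0.7,0.7,0.7,0.7])

```text
time_s: 35.0
tcp_pos: [0.5711, 0.0264, 0.1504]
eef_rot: [-180.0, 10.0, 179.3]
contact_force: [0.7, 0.3, -0.5]
gripper_width: 0.0458
```

```bash
python3 - <<'E'
from h import *
print(r.get_state()['gripper_width'])
t,Rt=hang(1,.0165,.016,g=(.0007,0,.007)); print(t); plan(t,Rt,n=3)
E
```

```text
0.045817151601140985
[0.58456777 0.02457624 0.12416392]
at [0.5711 0.0264 0.1504] [-179.96   10.01  179.28] D [ 0.0135 -0.0018 -0.0262] |D| 0.0295 ang 0.04 N 3
turn each [-0.0002, 0.0001, 0.0]
[-0.029, -0.005, 0.094]
[-0.029, -0.005, 0.094]
[-0.029, -0.005, 0.094]
```

>>> apply_moves(slide=[[-0.029,-0.005,0.094],[-0.029,-0.005,0.094],[-0.029,-0.005,0.094],[0,0,0],[0,0,0]], turn=[[0,0,0],[0,0,0],[0,0,0],[0,0,0],[0,0,0]], jaw=[0.7,0.7,0.7,0.7,0.7])

```text
time_s: 35.5
tcp_pos: [0.5839, 0.0236, 0.1226]
eef_rot: [-179.9, 9.9, 179.2]
contact_force: [0.7, -0.6, -0.9]
gripper_width: 0.0455
```

```bash
python3 - <<'E'
from h import *
print(r.get_state()['gripper_width'],r.get_state()['contact_force'])
t,Rt=hang(1,.0165,.002,g=(.0007,0,.007)); print(t); plan(t,Rt,n=3)
E
```

```text
0.04551806238945496 [ 0.69908959 -0.62419846 -0.93589367]
[0.5915672  0.02448706 0.11203956]
at [0.5839 0.0236 0.1226] [-179.92    9.9   179.19] D [ 0.0077  0.0009 -0.0106] |D| 0.0131 ang 0.16 N 3
turn each [-0.0004, -0.0004, -0.0003]
[-0.019, 0.003, 0.039]
[-0.019, 0.003, 0.039]
[-0.019, 0.003, 0.039]
```

>>> apply_moves(slide=[[-0.019,0.005,0.04],[-0.019,0.003,0.04],[0,0,0]], turn=[[0,0,0],[0,0,0],[0,0,0]], jaw=[0.7,0.7,0.7])

```text
time_s: 35.8
tcp_pos: [0.5892, 0.0246, 0.1155]
eef_rot: [-179.9, 9.9, 179.2]
contact_force: [-0.7, -0.3, -2.0]
gripper_width: 0.0458
```

>>> apply_moves(slide=[[-0.016,0,0.037],[-0.004,0,0.011],[0,0,0]], turn=[[0,0,0],[0,0,0],[0,0,0]], jaw=[0.7,0.7,0.7])

```text
time_s: 36.1
tcp_pos: [0.5919, 0.0245, 0.1113]
eef_rot: [-180.0, 9.9, 179.2]
contact_force: [0.1, -0.9, -1.9]
gripper_width: 0.0456
```

```bash
python3 - <<'E'
from h import *
print(r.get_state()['gripper_width'],r.get_state()['contact_force'])
t,Rt=hang(1,.0165,.0,g=(.0007,0,.007)); plan(t,Rt,n=1); print(((cur()[0]-t)@n),((cur()[0]-t)@up))
E
```

```text
0.04557271972762147 [ 0.06373312 -0.86595489 -1.90289097]
at [0.5919 0.0245 0.1113] [-179.95    9.94  179.2 ] D [ 0.0007 -0.0001 -0.001 ] |D| 0.0012 ang 0.11 N 1
turn each [-0.0007, -0.0006, -0.0008]
[-0.005, -0.001, 0.011]
0.0012445590535076542 -7.957051591316326e-05
```

>>> apply_moves(slide=[[-0.005,0,0.012],[0,0,0]], turn=[[0,0,0],[0,0,0]], jaw=[0.7,0.7])

```text
time_s: 36.3
tcp_pos: [0.5923, 0.0245, 0.111]
eef_rot: [-180.0, 10.0, 179.2]
contact_force: [-3.8, 0.7, 4.6]
gripper_width: 0.0458
```

Contact with the face and the head is through the opening. Sliding down the slope.

>>> apply_moves(slide=[[0.001,0,-0.003],[0.042,0,0.015],[0.042,0,0.015],[0.042,0,0.015],[0.03,0,0.01],[0,0,0]], turn=[[0,0,0],[0,0,0],[0,0,0],[0,0,0],[0,0,0],[0,0,0]], jaw=[0.7,0.7,0.7,0.7,0.7,0.7])

```text
time_s: 36.9
tcp_pos: [0.5778, 0.0249, 0.1026]
eef_rot: [-180.0, 10.0, 179.2]
contact_force: [-0.3, 0.1, 2.7]
gripper_width: 0.0456
```

>>> apply_moves(slide=[[0.01,0,0.003],[0.01,0,0.003],[0,0,0]], turn=[[0,0,0],[0,0,0],[0,0,0]], jaw=[0.7,0.7,0.7])

```text
time_s: 37.2
tcp_pos: [0.5776, 0.0251, 0.1025]
eef_rot: [-180.0, 10.1, 179.2]
contact_force: [4.6, -2.4, 4.2]
gripper_width: 0.0457
```

```bash
python3 - <<'E'
from h import *
t,Rt=hang(1,.0,.0,g=(.0007,0,.007)); f=r.get_state()['contact_force']; print('n',((cur()[0]-t)@n),'up',((cur()[0]-t)@up),f@n,f@up,f)
E
```

```text
n 0.0007116582288111793 up -0.000336772774433824 1.3090993771065738 6.152231606233746 [ 4.64345711 -2.38285801  4.20982912]
```

>>> apply_moves(slide=[[0.01,0,0.003],[0.008,0,0.003],[0,0,0]], turn=[[0,0,0],[0,0,0],[0,0,0]], jaw=[0.7,0.7,0.7])

```text
time_s: 37.5
tcp_pos: [0.5774, 0.0252, 0.1024]
eef_rot: [180.0, 10.3, 179.2]
contact_force: [9.7, -4.8, 3.8]
gripper_width: 0.0457
```

```bash
python3 - <<'E'
from h import *
t,Rt=hang(1,.0,.0,g=(.0007,0,.007)); f=r.get_state()['contact_force']; print('n',((cur()[0]-t)@n),'up',((cur()[0]-t)@up),f@n,f@up,f)
E
```

```text
n 0.0007272481024225156 up -0.0005615181560281084 -1.6280121379315629 10.367894519776002 [ 9.73248573 -4.80122662  3.77404739]
```

Firm stop. Releasing and checking.

>>> apply_moves(slide=[[-0.01,0,-0.003],[0,0,0],[0,0,0],[0,0,0],[0,0,-0.1],[0,0,-0.3],[0,0,-0.4],[0,0,-0.4]], turn=[[0,0,0],[0,0,0],[0,0,0],[0,0,0],[0,0,0],[0,0,0],[0,0,0],[0,0,0]], jaw=[0.7,0.5,0.3,0.3,0.3,0.3,0.3,0.3])

```text
time_s: 38.3
tcp_pos: [0.5535, 0.025, 0.2206]
eef_rot: [-179.9, 9.8, 179.2]
contact_force: [0.9, 1.3, -0.3]
gripper_width: 0.0613
```

>>> apply_moves(slide=[[0.2,0,-0.3],[0.2,0,-0.2],[0,0,0],[0,0,0]], turn=[[0,0,0],[0,0,0],[0,0,0],[0,0,0]], jaw=[0.5,0.8,1,1])

```text
time_s: 38.7
tcp_pos: [0.5061, 0.0261, 0.2627]
eef_rot: [180.0, 10.0, 179.2]
contact_force: [0.4, 0.1, -0.0]
gripper_width: 0.0351
```

```bash
python3 - <<'E'
from h import *
w=cap('wrist','w22.png');cap('top','t22.png');s=cap('side'); cv2.imwrite('pics/s22.png',cv2.resize(s['pixels'][185:305,220:370],None,fx=5,fy=5,interpolation=cv2.INTER_CUBIC)); print(r.get_state()['gripper_width'],cur()[0],r.get_state()['joints'].round(1))
E
```

```text
0.02313541841915869 [0.50657344 0.0258061  0.26101485] [  28.9   -2.4  -27.7    5.9  -56.3 -122.6]
```

View pics/w22.png

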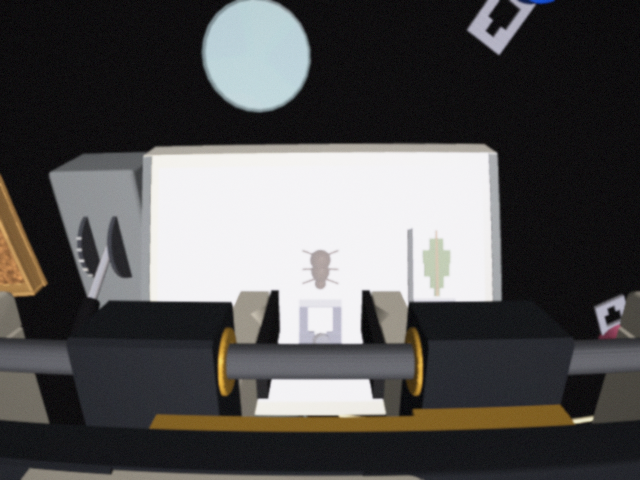

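View pics/s22.png

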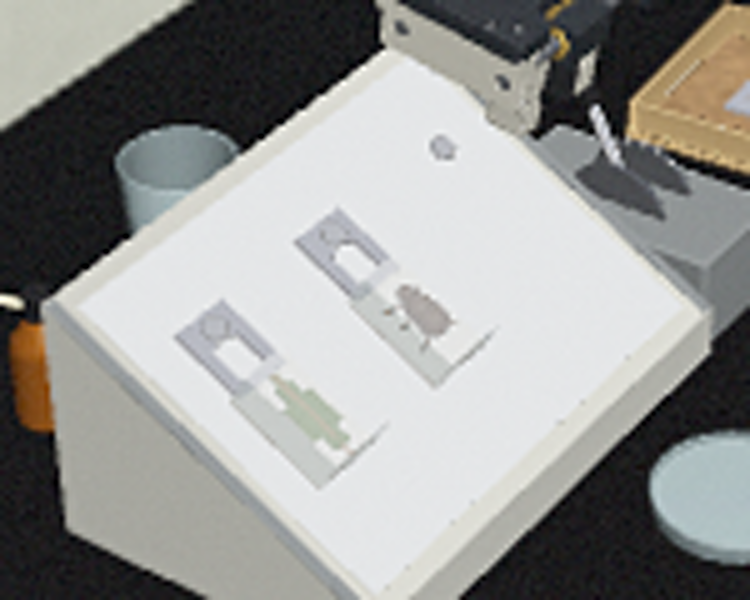

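```bash
python3 - <<'E'
from h import *
s=cap('side');t=cap('top')
a=cv2.resize(s['pixels'][225:285,250:325],None,fx=10,fy=10,interpolation=cv2.INTER_CUBIC); cv2.imwrite('pics/s23.png',a)
b=cv2.resize(t['pixels'][185:250,255:345],None,fx=8,fy=8,interpolation=cv2.INTER_CUBIC); cv2.imwrite('pics/t23.png',b)
E
```

```text
(no output)
```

View pics/s23.png

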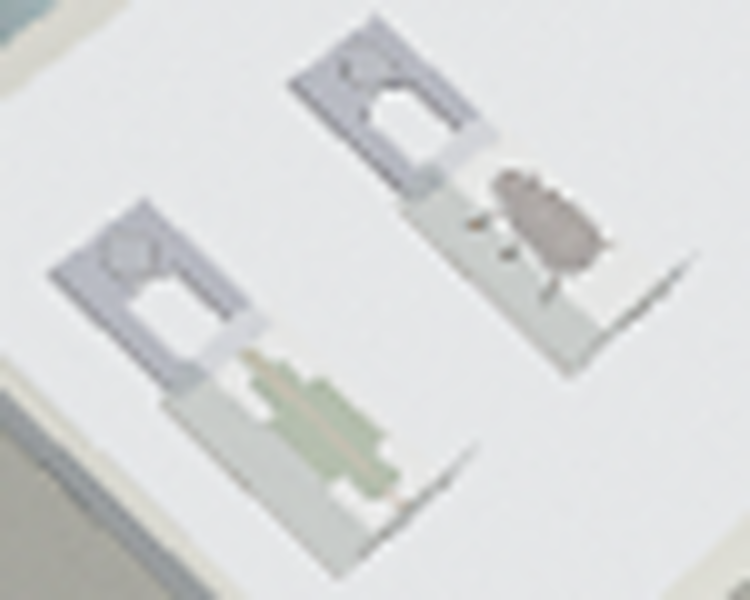

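View pics/t23.png

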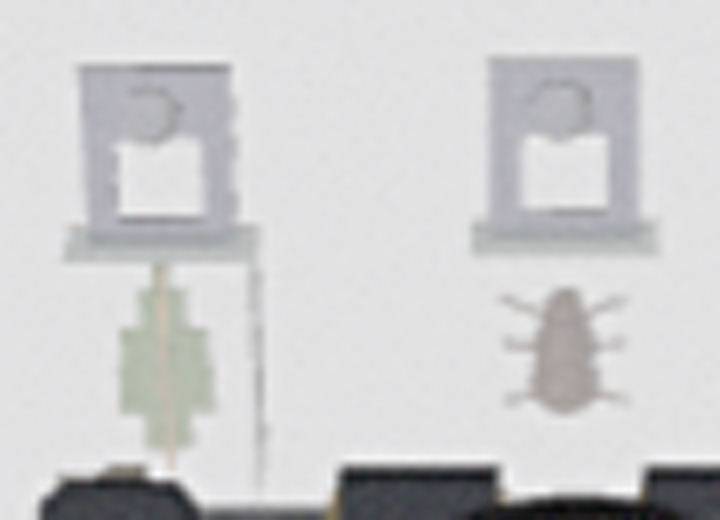

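```bash
python3 - <<'E'
from h import *
s=cap('side');t=cap('top')
f=lambda L:np.array(L,float)/10+[250,225]-.45
def rep(c,uv,h):
    for e in onplane(c,uv,n=n,p0=p0+h*n): print('   y',((e-p0)@dy).round(4),'up',((e-p0)@up).round(4))
print('side bottom corner');rep(s,f([[340,578],[570,377]]),0)
print('side hanger far corners (h 4mm): left, far');rep(s,f([[48,273],[145,198],[287,82],[377,13]]),.004)
print('stud heads');rep(s,f([[130,250],[369,66]]),.0115)
g=lambda L:np.array(L,float)/8+[255,185]-.45
print('top hanger edge');rep(t,g([[79,66],[229,66],[488,57],[638,57]]),.004)
print('top heads');rep(t,g([[151,113],[560,109]]),.0115)
print('block top front edge');rep(t,g([[72,228],[260,228],[475,222],[660,222]]),.024)
print('opening lower edge');rep(t,g([[160,217],[565,210]]),.004)
E
```

```text
side bottom corner
   y 0.1215 up -0.048
   y 0.0229 up -0.0479
side hanger far corners (h 4mm): left, far
   y 0.1205 up 0.058
   y 0.0818 up 0.0579
   y 0.0213 up 0.059
   y -0.0176 up 0.0588
stud heads
   y 0.103 up 0.0481
   y 0.0041 up 0.0473
top hanger edge
   y 0.1166 up 0.06
   y 0.0802 up 0.0597
   y 0.0173 up 0.0616
   y -0.0191 up 0.0613
top heads
   y 0.0989 up 0.0505
   y -0.0001 up 0.0508
block top front edge
   y 0.1181 up 0.0258
   y 0.0726 up 0.0254
   y 0.0206 up 0.0266
   y -0.024 up 0.0263
opening lower edge
   y 0.0988 up 0.0204
   y -0.0012 up 0.0215
```

```bash
python3 - <<'E'
from h import *
plan(np.array([.60,.075,.25]),RTt(10))
E
```

```text
at [0.5068 0.0258 0.261 ] [-179.91    9.88  179.2 ] D [ 0.0932  0.0492 -0.011 ] |D| 0.106 ang 0.18 N 3
turn each [-0.0004, -0.0005, -0.0003]
[-0.298, 0.169, 0.089]
[-0.298, 0.168, 0.089]
[-0.298, 0.168, 0.089]
```

>>> apply_moves(slide=[[-0.298,0.168,0.089],[-0.298,0.168,0.089],[-0.298,0.168,0.089],[0,0,0],[0,0,0]], turn=[[0,0,0],[0,0,0],[0,0,0],[0,0,0],[0,0,0]], jaw=[0,0,0,0,0])

```text
time_s: 39.55
tcp_pos: [0.6002, 0.075, 0.2493]
eef_rot: [-179.9, 9.8, 179.2]
contact_force: [-1.1, -0.4, -0.3]
gripper_width: 0.0411
```

```bash
python3 - <<'E'
from h import *
w=cap('wrist','w24.png'); cv2.imwrite('pics/w24z.png',cv2.resize(w['pixels'][170:310,215:425],None,fx=3.8,fy=3.8,interpolation=cv2.INTER_CUBIC))
E
```

View pics/w24.png

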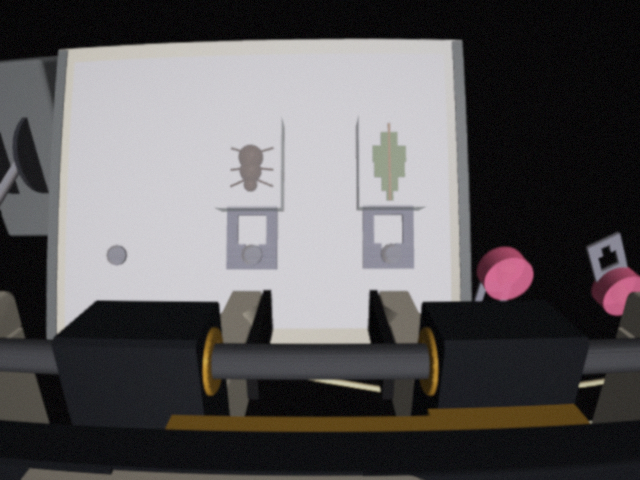

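View pics/w24z.png

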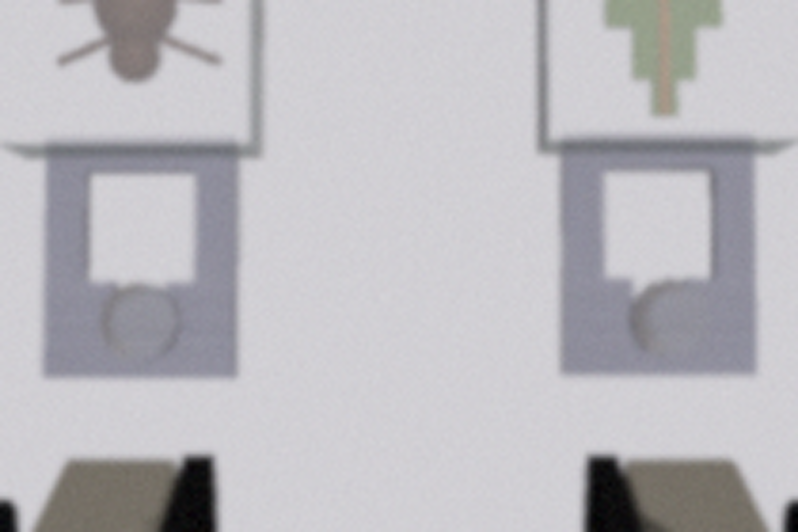

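Both blocks are seated alike: the head covers the slot end, and the hanger overhang matches to about 1 px. Moving to look at the dimmer.

```bash
python3 - <<'E'
from h import *
plan(np.array([.60,-.17,.27]),RTt(0),n=7)
E
```

```text
at [0.5998 0.0748 0.2499] [-179.9     9.85  179.2 ] D [ 2.000e-04 -2.448e-01  2.010e-02] |D| 0.2456 ang 9.85 N 7
turn each [-0.0002, 0.0164, -0.0001]
[-0.01, -0.35, -0.027]
[-0.009, -0.35, -0.027]
[-0.009, -0.35, -0.027]
[-0.008, -0.35, -0.028]
[-0.007, -0.35, -0.028]
[-0.006, -0.35, -0.028]
[-0.006, -0.35, -0.029]
```

>>> apply_moves(slide=[[-0.01,-0.35,-0.03],[-0.01,-0.35,-0.03],[-0.01,-0.35,-0.03],[-0.01,-0.35,-0.03],[-0.01,-0.35,-0.03],[-0.005,-0.35,-0.03],[-0.005,-0.35,-0.03],[0,0,0]], turn=[[0,0.016,0],[0,0.016,0],[0,0.016,0],[0,0.016,0],[0,0.016,0],[0,0.016,0],[0,0.016,0],[0,0,0]], jaw=[0.2,0.2,0.3,0.4,0.5,0.5,0.5,0.5])

```text
time_s: 40.4
tcp_pos: [0.5998, -0.1737, 0.2731]
eef_rot: [-179.9, 0.3, 179.0]
contact_force: [-0.5, 1.2, 0.6]
gripper_width: 0.0441
```

```bash
python3 - <<'E'
from h import *
w=cap('wrist','w25.png'); print(cur()[0],r.get_state()['eef_rot'],r.get_state()['gripper_width'])
E
```

```text
[ 0.5997096  -0.17212392  0.27280671] [-179.95473819    0.33572037  179.01145412] 0.04388631115460392
```

View pics/w25.png

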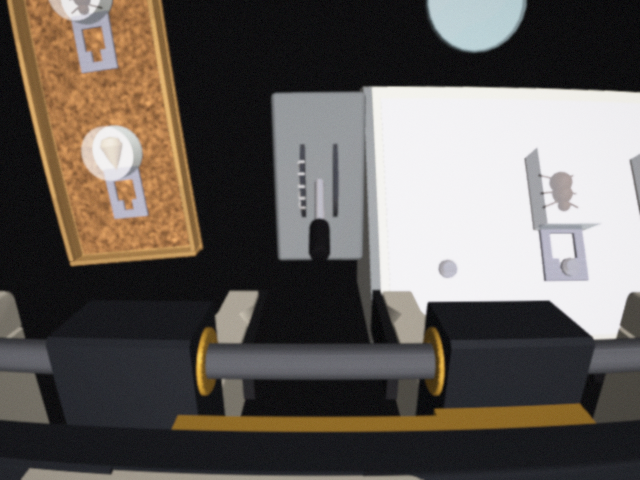

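```bash
python3 - <<'E'
from h import *
w=cap('wrist'); cv2.imwrite('pics/w25z.png',cv2.resize(w['pixels'][85:270,265:375],None,fx=5,fy=3.2*1,interpolation=cv2.INTER_CUBIC))
P=cloud(w)
for v in range(222,262,5): print(v,[(Rd.T@(P[v,u]-O)).round(4).tolist() for u in (316,319,322)])
E
```

```text
222 [[0.0037, -0.2006, 0.1176], [0.0037, -0.1984, 0.1178], [0.0043, -0.1961, 0.1153]]
227 [[0.0063, -0.2006, 0.1224], [0.0064, -0.1984, 0.1221], [0.0069, -0.1961, 0.1205]]
232 [[0.0085, -0.2005, 0.1283], [0.0091, -0.1983, 0.1262], [0.0088, -0.1961, 0.1272]]
237 [[0.0111, -0.2005, 0.1323], [0.0112, -0.1983, 0.1319], [0.0115, -0.1961, 0.1309]]
242 [[0.0136, -0.2005, 0.1365], [0.0136, -0.1983, 0.1364], [0.014, -0.1961, 0.1351]]
247 [[0.0157, -0.2004, 0.1414], [0.0164, -0.1983, 0.1393], [0.0163, -0.1962, 0.1397]]
252 [[0.0198, -0.2005, 0.1405], [0.0197, -0.1983, 0.1407], [0.0199, -0.1962, 0.1404]]
257 [[0.0246, -0.2005, 0.1379], [0.0242, -0.1984, 0.1389], [0.0238, -0.1962, 0.1401]]
```

View pics/w25z.png

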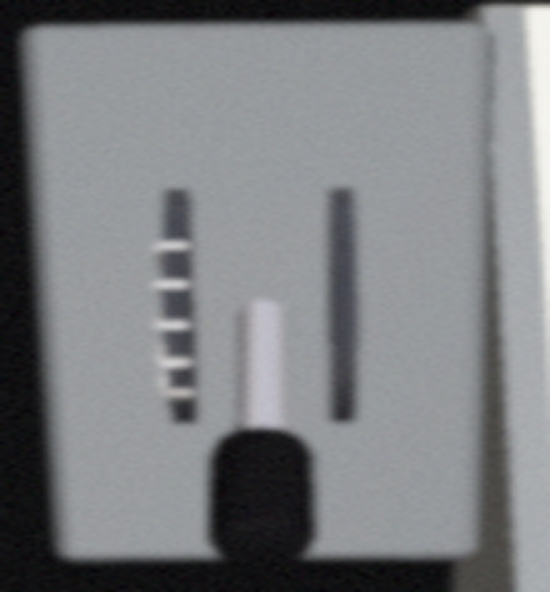

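```bash
python3 - <<'E'
from h import *
w=cap('wrist');P=cloud(w); print(cur()[0])
for v in (162,174,186,198,208): print(v,[(Rd.T@(P[v,u]-O)).round(4).tolist() for u in (298,300,302)])
pl=np.array([-.0197,-.1985,.058])
def grip(a,d=.077): return O+Rd@(pl+d*np.array([np.sin(a),0,np.cos(a)]))
print(grip(.499),grip(0))
Rt=RTt(0)
g=grip(.499,.080); plan(g-.005*np.array([0,0,-1])*-1*0+np.array([0,0,-.005])+[0,0,.06],Rt,n=4)
print('target TCP',g+[0,0,-.005])
E
```

```text
[ 0.59972225 -0.17017884  0.27276959]
162 [[-0.0373, -0.2143, 0.0817], [-0.0371, -0.2128, 0.0799], [-0.0349, -0.212, 0.0613]]
174 [[-0.0278, -0.2144, 0.0841], [-0.0281, -0.2127, 0.0857], [-0.0244, -0.2122, 0.0607]]
186 [[-0.0181, -0.2145, 0.0852], [-0.0182, -0.2128, 0.0858], [-0.0137, -0.2124, 0.0606]]
198 [[-0.0082, -0.2147, 0.0855], [-0.0081, -0.213, 0.0853], [-0.0029, -0.2126, 0.0603]]
208 [[0.0015, -0.2151, 0.0805], [0.0016, -0.2135, 0.0798], [0.0061, -0.2127, 0.0608]]
[ 0.61301778 -0.17430237  0.12561074] [ 0.5761726 -0.1738329  0.135    ]
at [ 0.5997 -0.1702  0.2728] [-179.97    0.35  179.14] D [ 0.0147 -0.0041 -0.0895] |D| 0.0908 ang 0.38 N 4
turn each [-0.0001, 0.001, -0.0004]
[-0.036, -0.01, 0.224]
[-0.036, -0.01, 0.224]
[-0.036, -0.01, 0.224]
[-0.037, -0.01, 0.224]
target TCP [ 0.61445331 -0.17432066  0.12324492]
```

```bash
python3 - <<'E'
from h import *
T=O+Rd@np.array([.0195,-.1985,.130]); plan(T+[0,0,.06],RTt(0),n=3); plan(T,RTt(0),n=1)
E
```

```text
at [ 0.5997 -0.1702  0.2728] [-179.97    0.35  179.14] D [ 0.0156 -0.0042 -0.0828] |D| 0.0843 ang 0.38 N 3
turn each [-0.0001, 0.0014, -0.0005]
[-0.051, -0.013, 0.276]
[-0.051, -0.013, 0.276]
[-0.052, -0.013, 0.276]
at [ 0.5997 -0.1702  0.2728] [-179.97    0.35  179.14] D [ 0.0156 -0.0042 -0.1428] |D| 0.1437 ang 0.38 N 1
turn each [-0.0003, 0.0041, -0.0015]
[-0.148, -0.039, 1.429]
```

>>> apply_moves(slide=[[-0.051,-0.013,0.276],[-0.051,-0.013,0.276],[-0.052,-0.013,0.276],[0,0,0],[0,0,0]], turn=[[0,0.001,0],[0,0.001,0],[0,0.001,0],[0,0,0],[0,0,0]], jaw=[0.64,0.64,0.64,0.64,0.64], newtons=10)

```text
time_s: 41.05
tcp_pos: [0.616, -0.1735, 0.1905]
eef_rot: [-179.9, 0.1, 179.3]
contact_force: [0.4, -0.6, 1.2]
gripper_width: 0.0315
```

```bash
python3 - <<'E'
from h import *
T=O+Rd@np.array([.0195,-.1985,.130]); plan(T,RTt(0),n=3); cap('wrist','w26.png'); print(r.get_state()['gripper_width'])
E
```

```text
at [ 0.616  -0.1735  0.1905] [-1.7993e+02  6.0000e-02  1.7927e+02] D [-0.0006 -0.0009 -0.0605] |D| 0.0606 ang 0.09 N 3
turn each [-0.0003, 0.0002, 0.0]
[0.002, -0.003, 0.202]
[0.002, -0.003, 0.202]
[0.002, -0.003, 0.202]
0.03142175712660242
```

View pics/w26.png

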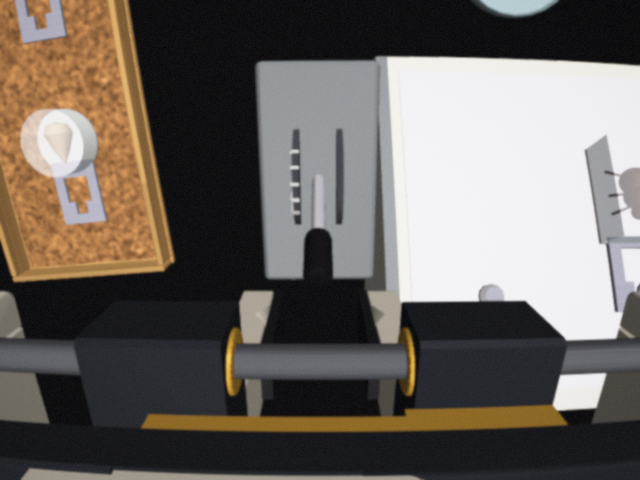

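>>> apply_moves(slide=[[0.002,-0.003,0.2],[0.002,-0.003,0.2],[0,0,0.15],[0,0,0.05],[0,0,0],[0,0,0],[0,0,0],[0,0,0]], turn=[[0,0,0],[0,0,0],[0,0,0],[0,0,0],[0,0,0],[0,0,0],[0,0,0],[0,0,0]], jaw=[0.64,0.64,0.64,0.64,0.64,0.8,0.95,0.95])

```text
time_s: 41.9
tcp_pos: [0.6164, -0.1749, 0.1311]
eef_rot: [-179.9, 0.2, 179.2]
contact_force: [-0.4, 0.5, 3.1]
gripper_width: 0.0156
```

```bash
python3 - <<'E'
from h import *
p=cur()[0]; print(Rd.T@(p-O),r.get_state()['gripper_width'],r.get_state()['contact_force'])
E
```

```text
[ 0.02055389 -0.19907772  0.13106142] 0.015622756936527918 [-0.37881141  0.51516946  3.08150006]
```

>>> apply_moves(slide=[[0.06,0,-0.03],[0.065,0,-0.025],[0.067,0,-0.02],[0.067,0,-0.015],[0.07,0,-0.008],[0.068,0,-0.002],[0,0,0],[0,0,0]], turn=[[0,0,0],[0,0,0],[0,0,0],[0,0,0],[0,0,0],[0,0,0],[0,0,0],[0,0,0]], jaw=[0.95,0.95,0.95,0.95,0.95,0.95,0.95,0.95])

```text
time_s: 42.7
tcp_pos: [0.5753, -0.1745, 0.1402]
eef_rot: [-179.9, 0.0, 179.2]
contact_force: [-0.3, -2.7, 4.6]
gripper_width: 0.0154
```

```bash
python3 - <<'E'
from h import *
p=cur()[0]; print(Rd.T@(p-O),r.get_state()['gripper_width'],r.get_state()['contact_force'])
w=cap('wrist','w27.png');t=cap('top');s=cap('side')
a=cv2.resize(s['pixels'][180:260,310:390],None,fx=7,fy=7,interpolation=cv2.INTER_CUBIC); cv2.imwrite('pics/s27.png',a)
E
```

```text
[-0.02053978 -0.19920698  0.14017553] 0.015436961133486119 [-0.2539101  -2.71316262  4.57719053]
```

View pics/w27.png

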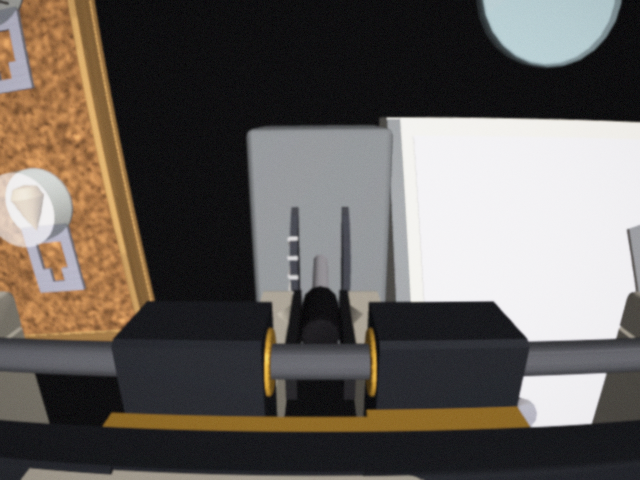

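View pics/s27.png

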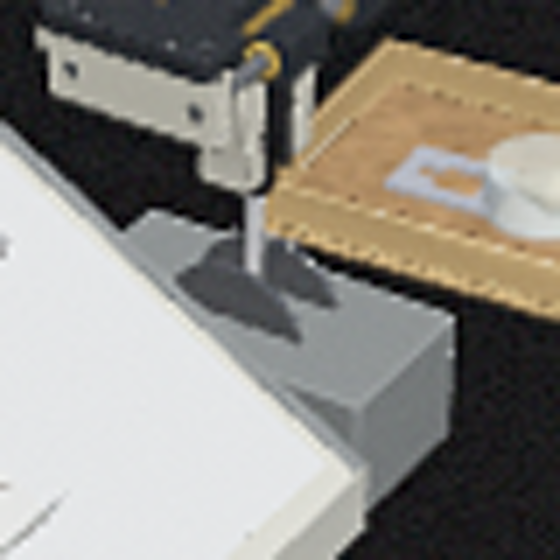

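>>> apply_moves(slide=[[-0.012,0,0],[0,0,0],[0,0,0],[0,0,0],[0,0,-0.1],[0,0,-0.3],[0,0,-0.45],[0,0,-0.45]], turn=[[0,0,0],[0,0,0],[0,0,0],[0,0,0],[0,0,0],[0,0,0],[0,0,0],[0,0,0]], jaw=[0.95,0.95,0.64,0.64,0.64,0.64,0.64,0.64])

```text
time_s: 43.65
tcp_pos: [0.5766, -0.174, 0.2714]
eef_rot: [-180.0, -0.0, 179.2]
contact_force: [0.6, -0.6, 0.1]
gripper_width: 0.0316
```

>>> apply_moves(slide=[[-0.25,0,-0.1],[-0.25,0,-0.1],[0,0,0],[0,0,0]], turn=[[0,0,0],[0,0,0],[0,0,0],[0,0,0]], jaw=[0.64,0.64,0.64,0.64])

```text
time_s: 44.05
tcp_pos: [0.627, -0.1746, 0.2897]
eef_rot: [-180.0, 0.0, 179.2]
contact_force: [0.5, 0.6, 0.3]
gripper_width: 0.0316
```

```bash
python3 - <<'E'
from h import *
w=cap('wrist','w28.png');P=cloud(w); Q=(P-O)@Rd
m=(abs(Q[...,1]+.1985)<.012)&(Q[...,2]>.09)&(Q[...,2]<.17)&(abs(Q[...,0]+.02)<.05)
q=Q[m]; print(len(q), q.min(0),q.max(0))
im=w['pixels'].copy(); im[m]=(0,0,255); cv2.imwrite('pics/w28m.png',im)
for z in np.arange(.09,.155,.006):
    k=q[abs(q[:,2]-z)<.003]; 
    if len(k): print(z.round(3),len(k),k[:,0].min().round(4),np.median(k[:,0]).round(4),k[:,1].mean().round(4))
E
```

```text
451 [-0.02616314 -0.20802493  0.11819021] [-0.01076168 -0.19298858  0.15092945]
0.12 8 -0.0262 -0.0254 -0.2023
0.126 14 -0.026 -0.0251 -0.1994
0.132 8 -0.0261 -0.0254 -0.2026
0.138 13 -0.0261 -0.0252 -0.1992
0.144 47 -0.0259 -0.023 -0.2005
0.15 361 -0.0254 -0.0185 -0.2007
```

View pics/w28m.png

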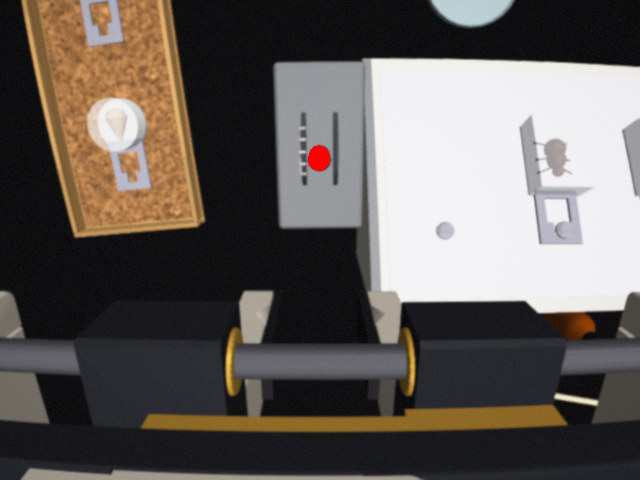

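```bash
python3 - <<'E'
from h import *
t=cap('top','t29.png');s=cap('side','s29.png')
a=cv2.resize(s['pixels'][170:290,300:420],None,fx=5,fy=5,interpolation=cv2.INTER_CUBIC); cv2.imwrite('pics/s29z.png',a)
E
```

```text
(no output)
```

View pics/t29.png

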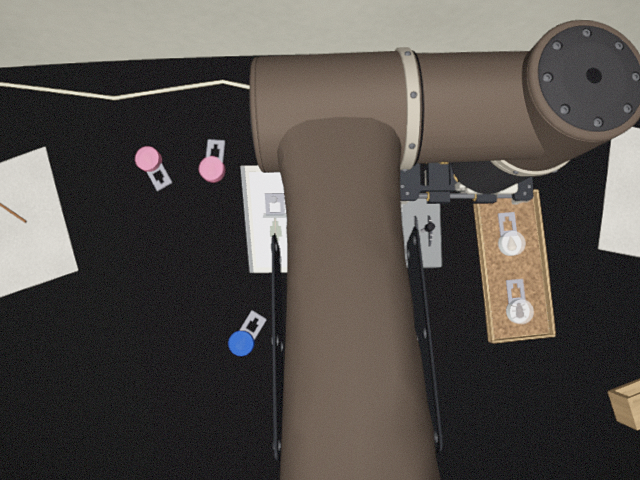

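View pics/s29.png

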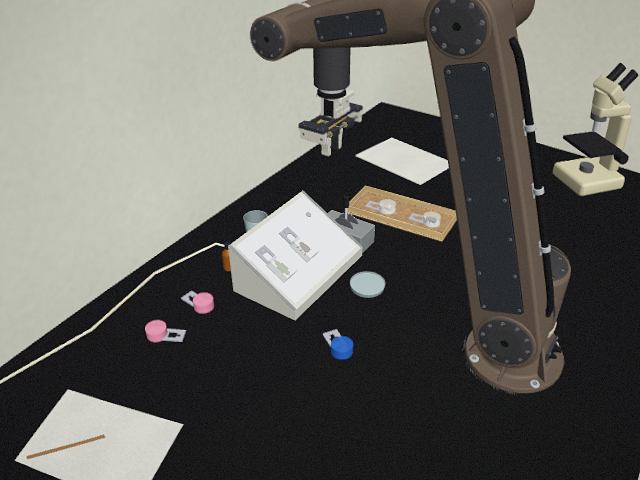

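View pics/s29z.png

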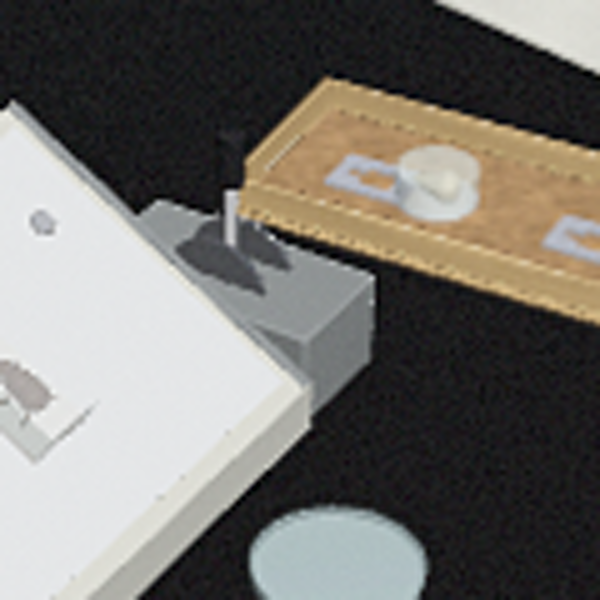

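All views agree: the discs lie flat in the tray, the blocks hang on studs 1 and 2, the lever is upright and nothing else has moved. Handing in.

```bash
python3 - <<'E'
from h import *
print(r.get_state()['contact_force'].round(1)); print(r.close_job())
E
```

```text
[0.2 0.1 0.1]
the job is handed in; nothing more can be done
None
```

I handed the job in at about 44 s on the robot's clock, with all three parts done in the order asked; no verdict was reported.

- **Discs:** both hanging discs came off studs 1 and 2 and lie flat, front up, in the tray. The wrist and top pictures confirm this.
- **Blocks:** the leaf block hangs on stud 1 and the beetle block on stud 2. The beetle block had been knocked aside before I reached it, so I measured its position again before lifting it. Each block slid down until it hit a firm stop at about 10 N.
- **Dimmer:** the lever started at about 1.1, near full. It now stands at the middle tick, and the depth profile of its grip is vertical to within about 1°.
- **Bystanders:** the beaker, bottle and Petri dish were not touched. In the last side view they stand where they began.

**Checks that disagreed:**
- **Seating:** the side and top pictures put the two blocks about 1 mm apart. A closer wrist picture showed the two seated alike to about 1 px, so I left them as they were.
- **Stud positions:** the top camera and the other two cameras differed by about 3 mm. I went with the wrist view.
- **First approach:** with the tool square to the desk face, the arm ran into a wrist limit before touching anything. I switched to a 10° lean for all the work at the desk.

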